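# Damp check of airing volumes

## Task

Set up a damp check on the airing board: first pull every plywood transit slip out from under the old volumes and lay it in the grey tray; then slide each flat damp gauge blade first straight into the gap under a volume, at most one to a volume, until the dark line across its blade is level with the volume's front edge. Also, by its side grip, turn the tablet on its swivel until it sits square on its base and tilt it up to 60 degrees from flat. Do not press hard on the volumes or their board, and leave the other things on the bench where they are.

Things in the scene. Friction and masses are not known exactly. Their poses are not given: they have to be found in the camera images.
- rack: Fixed plywood airing board, 250 (x) x 300 (y) x 20 high; origin: centre of its underside, x away from the robot. Three old volumes, 135 deep (x), 95 wide, 100 apart, 30, 36 and 26 thick from left to right, lie fixed across its far part, each on two battens, underside 10 above the board; their front edges are at x = -20. Before them is a bare apron 105 deep.
- gap0 (a point): Mouth of the gap under volume 0 (left as seen from the robot): a point on the board's upper face (20 above the bench), below the middle of the volume's front edge; x points into the gap. The gap is 10 high, 50 wide between battens 10 high, and 135 deep, open at both ends, with no stop.
- gap1 (a point): Mouth of the gap under volume 1 (middle as seen from the robot): a point on the board's upper face (20 above the bench), below the middle of the volume's front edge; x points into the gap. The gap is 10 high, 50 wide between battens 10 high, and 135 deep, open at both ends, with no stop.
- gap2 (a point): Mouth of the gap under volume 2 (right as seen from the robot): a point on the board's upper face (20 above the bench), below the middle of the volume's front edge; x points into the gap. The gap is 10 high, 50 wide between battens 10 high, and 135 deep, open at both ends, with no stop.
- gauge0: Flat damp gauge (two or three present; absent: None), 90 g: steel blade 85 long, 40 wide, 4 thick; behind it a grey handle 70 long, 26 wide, 22 high, undersides flush. Origin on the underside at the dark line across the blade; x to the tip, 60 ahead of the line; handle from x = -25 to -95 (grip at -60), z up. Starts flat on the bench; stays by friction where left.
- gauge1: Flat damp gauge (two or three present; absent: None), 90 g: steel blade 85 long, 40 wide, 4 thick; behind it a grey handle 70 long, 26 wide, 22 high, undersides flush. Origin on the underside at the dark line across the blade; x to the tip, 60 ahead of the line; handle from x = -25 to -95 (grip at -60), z up. Starts flat on the bench; stays by friction where left.
- gauge2: Flat damp gauge (two or three present; absent: None), 90 g: steel blade 85 long, 40 wide, 4 thick; behind it a grey handle 70 long, 26 wide, 22 high, undersides flush. Origin on the underside at the dark line across the blade; x to the tip, 60 ahead of the line; handle from x = -25 to -95 (grip at -60), z up. Starts flat on the bench; stays by friction where left.
- slip0: Plywood transit slip of gap 0 (two or three present; absent: None), 40 g: strip 114 long, 40 wide, 6 thick, with a pull block 24 (x) x 20 (y), its top 28 above the underside. Origin on the underside below the block's centre; x to the tip at +100, other end at -14. Starts in the gap, block over the apron about 45 before the volume.
- slip1: Plywood transit slip of gap 1 (two or three present; absent: None), 40 g: strip 114 long, 40 wide, 6 thick, with a pull block 24 (x) x 20 (y), its top 28 above the underside. Origin on the underside below the block's centre; x to the tip at +100, other end at -14. Starts in the gap, block over the apron about 45 before the volume.
- slip2: Plywood transit slip of gap 2 (two or three present; absent: None), 40 g: strip 114 long, 40 wide, 6 thick, with a pull block 24 (x) x 20 (y), its top 28 above the underside. Origin on the underside below the block's centre; x to the tip at +100, other end at -14. Starts in the gap, block over the apron about 45 before the volume.
- tray: Fixed open grey tray, 160 (x) x 190 (y), walls 30 high and 5 thick, floor 5 thick; origin at the centre of its underside.
- reader_base: Fixed square base plate of the tablet reader, 150 x 150 x 12; origin at the centre of its underside, on the swivel axis (vertical).
- swivel (a joint): Swivel of the tablet on its base, rad: 0 when its lower edge is square to the base with the screen towards the base's -x side (the robot's side), positive counter-clockwise from above. Starts at 0.35 to 0.8; stiff (0.3 N m), stays where it is left.
- tilt (a joint): Tilt of the tablet (115 high, 180 wide, 10 thick), rad: 0 lying flat, screen up; pi/2 upright. The hinge, its lower edge, is 50 from the swivel axis (on the base's -x side at swivel 0), 40 above the bench. Starts at 0.15 to 0.5; stiff (0.4 N m), stays where left.
- tilt_hinge (a point): Middle of the tilt hinge (lower edge of the tablet); it turns with the swivel: its x axis points from the hinge to the swivel axis, its y axis lies along the hinge.
- side_grip (a point): Point on the rubber grip bar, 12 thick, that stands 50 out of the tablet's side at its upper corner on the hinge's +y side: 109 from the hinge line, 118 from the tablet's middle; y along the bar. The bar is parallel to the hinge: fingers pinching it from above can lift and turn the tablet while the bar rolls between them.
- loupe: Bystander: loupe, black cylinder 38 across, 30 high; leave alone.
- weight: Bystander: brass paper weight, 56 across, 58 high; leave alone.
- cards: Bystander: cardboard card box 75 x 125 x 45; leave alone.
- pot: Bystander: white pot, 72 across, 90 high; leave alone.
- brush: Bystander: dusting brush lying flat; leave alone.
- old_volume: Bystander: dark red volume lying flat, 150 x 100 x 34; leave alone.
- eraser: Bystander: white eraser 45 x 22 x 14; leave alone.
Mind the look-alikes: they are no part of the job. Leave any blue or orange look-alike of the gauge1 alone.

How it is judged:
By the outcome, as a careful person would: the job done as asked, in the order asked, and still so for the second after the job is handed in, with the robot touching nothing.
Of slip0, slip1, slip2 only 2 to 3 are there at a start; the rules pass over those that are not, and their reading is None.
Of gauge0, gauge1, gauge2 only 2 to 3 are there at a start; the rules pass over those that are not, and their reading is None.
At some moment in a run one of gauge0, gauge1, gauge2 may be knocked a few centimetres aside while the robot is not near it.
Once in a run the grip may slacken for a moment while it holds something.
It also fails if it takes over 210 s, if anything falls off the work surface, if the arm or the gripper's body presses on something with over 40 N, if the wrist force passes 120 N, or if a joint passes its speed limit or range.

## Robot

A 7-joint arm with a two-finger parallel gripper is mounted at the origin on the work surface. World frame = base frame: x ahead of the robot, y to its left, z up, the work surface at z = 0. Lengths are in mm, angles in rad, forces in N, time in s.
With the tool pointing down it reaches from about 425 to 975 mm from the base axis. Payload 16.7 kg.
Tool frame: the origin (TCP) lies on the centre line of the jaws, within the pads' length; the fingertips stand ahead of it and the grasp point (between the pads) lies 6 mm ahead of it (tip_extent is the z of the fingertips in the tool frame, in mm); z points along the fingers, y is the line along which they close (so a half turn about z gives the same grasp; the last joint's range is limited). The gripper opens to 85 mm and grips with 20 to 120 N. Pads are 22 mm wide; open, the fingers measure 114 mm over their backs; the gripper's body (76 mm by 85 mm) begins 54 mm behind the grasp point. The pads swing forward as they close: fully open they stand 13 mm farther back than shut.
Start: joints at [1.198, 0.426, 0.074, 1.606, -0.034, 1.111, -0.067], TCP at [149.778, -658.137, 256.302] pointing down, gripper open.
Joint ranges: [-2.85, 2.85], [-0.5, 2.14], [-1.23, 1.37], [0.21, 2.46], [-1.02, 4.16], [0.16, 2.05], [-2.73, 2.73]. Speed limits (rad/s): [1.89, 1.89, 2.39, 2.39, 3.01, 3.01, 3.01].

## Interface

Orientations are given as a unit quaternion [w, x, y, z].
In Python, from plant import * gives the robot as it stands.
- The arm moves only by the shell command python3 -m crank 'ROWS' [FORCE]. ROWS is JSON, a list of rows, each a list of 5 numbers: the shift along the tool's x, y, z in cm, then the turn about the tool's z in degrees, then the finger opening in cm, from 0 to 8.54. A call has exactly 10 rows; each row shifts and turns the commanded pose from where the row before left it, along the tool's axes as they then stand; what a row does not reach is not made up. A row lasts 1/12 s, in which the tool goes at most 41.7 mm and 7.16 degrees, less where a joint would pass 70% of its speed; a pose out of reach is approached as far as the arm can. A call with a gripper value outside its range is refused whole. The fingers move at their own pace and stop on an object; FORCE is the grip in N (left out, the last holds). Time passes only in rows, so rows that do not move let the fingers close, or fill a call up. It gives the time, the measured TCP pose, the force, the opening and the grip force at its end, in the units of the state.
- read_state(): the state, without advancing time (a new reading comes with each control period).
- read_camera(name): name is "side" or "top" or "wrist"; returns the picture (400x640x3 uint8, red, green, blue); there is no depth.
- camera_model(name): a dict with "fx", "fy", "cx", "cy" (pixels), "D" ([k1, k2, p1, p2, k3] as OpenCV has them; the pictures are not rectified), "eye" and "orientation" of the camera in the world. Camera axes: x right, y down, z forward; pixel columns grow to the right and rows downward; lengths in mm; the calibration is good to about 2 mm. A picture is of the moment at which its call begins: read the wrist's pose just before it. camera_model takes no time and is no camera call; for the wrist camera it gives the pose at the moment of the call.
- finish_job(): hands the job in; it is judged then, once.
The state is a dict: "time_s": time; "joint_positions": joint angles; "joint_velocities": joint speeds; "joint_torque": joint torques, N m; "tool_pos": TCP position; "tcp_rot": TCP orientation; "contact_force": force on the tool from outside, world axes, zero at the start; "ft_torque": the same for the moment, N m; "grip_width": finger opening in mm; "grip_force": force on a finger pad.
Only numpy, scipy, OpenCV 4.12 (cv2) and the standard library are available. Lean on these libraries where they do the work, as an engineer would, in place of code of your own. Each camera call takes 0.05 s, during which the arm holds its last target. There are 200 camera calls.

## Working session

There is one attempt and no reset: what is moved stays moved. The work goes in short steps, Python scripts to look and compute and a shell command to move; the robot and the scene stay as the last step left them, time stands still between calls to the robot, and variables do not carry over. Pictures are saved under pics/ and viewed, at most 14 in all, crops included, and the job is handed in when it is done.

```bash
ls; mkdir -p pics
python3 - <<'E'
from plant import *
import cv2
for n in("top","side"):
    cv2.imwrite(f"pics/{n}0.png",read_camera(n)[:,:,::-1]); print(camera_model(n))
print(read_state())
E
```

```text
pics
{'fx': 462.6443135167266, 'fy': 462.6443135167266, 'cx': 321.01575260691936, 'cy': 200.02846496832146, 'D': array([0.00262127, 0.        , 0.        , 0.        , 0.        ]), 'eye': array([ 376.53420012,   44.18945527, 1467.62421846]), 'orientation': array([-0.03196706,  0.71423726, -0.69834386,  0.03404549])}
{'fx': 377.4223269142939, 'fy': 377.4223269142939, 'cx': 314.8584169866688, 'cy': 199.29380682588172, 'D': array([0.01293772, 0.        , 0.        , 0.        , 0.        ]), 'eye': array([-107.06862961,  878.26351297,  916.96275489]), 'orientation': array([ 0.13901504, -0.26963937,  0.85901731, -0.41238172])}
{'time_s': 0.1, 'joint_positions': array([ 1.19750034,  0.42665774,  0.07385662,  1.60654967, -0.03408598,
        1.11082871, -0.067113  ]), 'joint_velocities': array([ 1.33617553e-04, -1.86988686e-03, -4.19519258e-04, -3.29291852e-03,
        1.56410300e-03,  1.26997316e-03,  3.80717971e-05]), 'joint_torque': array([ 5.21291557e-03, -9.51543975e+01,  3.77013311e+00, -4.64411259e+01,
        1.96171144e-02,  6.55087075e-03, -1.28318165e-04]), 'tool_pos': array([ 149.69592769, -657.83068316,  255.68560937]), 'tcp_rot': array([-5.81094486e-04,  9.93748114e-01,  1.11643790e-01, -1.13715735e-04]), 'contact_force': array([0.08740653, 0.00099041, 0.07696424]), 'ft_torque': array([-0.00738449,  0.02807566,  0.02257569]), 'grip_force': 0.0, 'grip_width': 85.23626805833635}
```

View pics/top0.png

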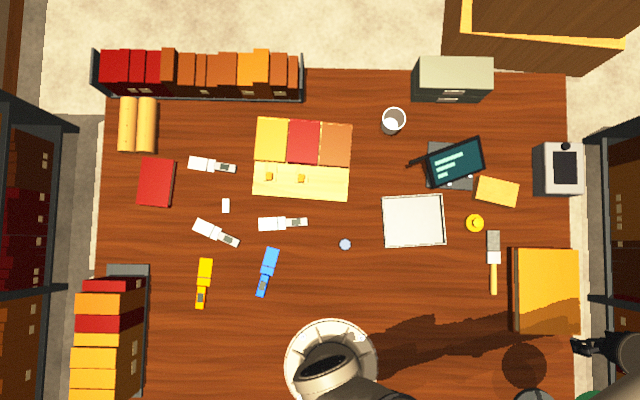

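View pics/side0.png

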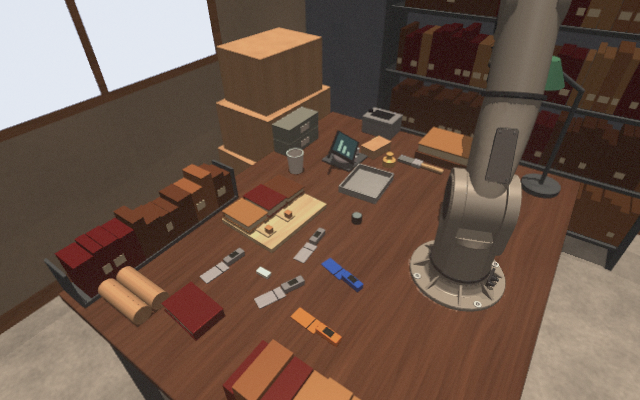

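Top view: the board is at about (300,160), with slips in gaps 0 and 1 (blocks at (268,176) and (301,178)) and none in gap 2. White gauges sit at (212,165), (215,233) and (283,223), the tray at (413,220), the tablet at (455,163) with its bar at (412,163).

```bash
cat > h.py <<'E'
from plant import *
import cv2, numpy as np
from scipy.spatial.transform import Rotation as R
def rot(q): return R.from_quat(np.r_[q[1:],q[0]]).as_matrix()
def p2w(cm,uv,z):
    K=np.array([[cm['fx'],0,cm['cx']],[0,cm['fy'],cm['cy']],[0,0,1]])
    n=cv2.undistortPoints(np.array(uv,float).reshape(-1,1,2),K,np.array(cm['D']))[:,0]
    d=np.c_[n,np.ones(len(n))]@rot(cm['orientation']).T; e=np.array(cm['eye'])
    return e+d*((np.asarray(z)-e[2])/d[:,2])[:,None]
def w2p(cm,P):
    K=np.array([[cm['fx'],0,cm['cx']],[0,cm['fy'],cm['cy']],[0,0,1]]);M=rot(cm['orientation']).T
    return cv2.projectPoints(np.array(P,float).reshape(-1,3),cv2.Rodrigues(M)[0],-M@np.array(cm['eye']),K,np.array(cm['D']))[0][:,0]
def yaw(s=None):
    X=rot((s or read_state())['tcp_rot'])[:,0]; return np.degrees(np.arctan2(X[1],X[0]))
def go(x,y,z,yw=None):
    "shift needed in tool axes (cm) AFTER turning to yaw yw (deg, dir of tool x); turn is about tool z (down)"
    s=read_state();M=rot(s['tcp_rot']);y0=yaw(s); yw=y0 if yw is None else yw
    t=(y0-yw+180)%360-180
    a=np.radians(yw); X=np.array([np.cos(a),np.sin(a),0]);Y=np.array([np.sin(a),-np.cos(a),0])
    d=(np.array([x,y,z])-s['tool_pos'])/10
    print(f"now {s['tool_pos'].round(1)} yaw {y0:.1f} | turn {t:.1f} deg then shift tool x {d@X:.2f} y {d@Y:.2f} z {-d[2]:.2f} cm | rows>={np.linalg.norm(d)/4.1:.1f}; q {s['joint_positions'].round(2)}")
def snap(cam,name,crop=None,sc=1):
    cm=camera_model(cam);im=read_camera(cam)[:,:,::-1].copy()
    cv2.imwrite(f"pics/{name}_raw.png",im); np.save(f"pics/{name}.npy",cm,allow_pickle=True)
    return im,cm
def show(im,name,crop,sc):
    x0,y0,x1,y1=crop; cv2.imwrite(f"pics/{name}.png",cv2.resize(im[y0:y1,x0:x1],None,fx=sc,fy=sc,interpolation=cv2.INTER_CUBIC))
E
python3 - <<'E'
from h import *
cm=camera_model("top")
pts=dict(board_nl=(252,195,20),board_nr=(348,201,20),gap2far=(352,125,56),g_a=(212,165,10),g_b=(215,233,10),g_c=(283,223,10),tray=(413,220,20),base=(455,165,30),bar=(412,163,80),s0=(268,176,48),s1=(301,178,48))
for k,(u,v,z) in pts.items(): print(k,p2w(cm,(u,v),[z])[0].round())
w=camera_model("wrist");print(w);s=read_state();M=rot(s['tcp_rot']);print(M.T@(w['eye']-s['tool_pos']),(M.T@rot(w['orientation'])).round(3))
go(600,60,420,0)
E
```

```text
board_nl [523. 259.  20.]
board_nr [511. -43.  20.]
gap2far [745. -50.  56.]
g_a [617. 391.  10.]
g_b [402. 372.  10.]
g_c [438. 159.  10.]
tray [ 456. -248.   20.]
base [ 631. -378.   30.]
bar [ 626. -232.   80.]
s0 [581. 207.  48.]
s1 [577. 105.  48.]
{'fx': 307.78635754100475, 'fy': 307.78635754100475, 'cx': 319.1513463339439, 'cy': 195.51774724609785, 'D': array([-0.0505461,  0.       ,  0.       ,  0.       ,  0.       ]), 'eye': array([ 220.79456402, -642.13306166,  373.52586074]), 'orientation': array([ 0.11186827,  0.77349078, -0.6174045 , -0.08949408])}
[  72.79806942    0.33080298 -117.84773189] [[-0.    -0.959 -0.283]
 [ 1.    -0.001  0.001]
 [-0.001 -0.283  0.959]]
now [ 149.7 -657.8  255.7] yaw 12.8 | turn 12.8 deg then shift tool x 45.03 y -71.78 z -16.43 cm | rows>=21.1; q [ 1.2   0.43  0.07  1.61 -0.03  1.11 -0.07]
```

```bash
python3 -m crank '[[0,0,-0.4,6.4,8.5],[0,0,-0.4,6.4,8.5],[2,-3.4,-0.2,0,8.5],[2,-3.4,-0.2,0,8.5],[2,-3.4,-0.2,0,8.5],[2,-3.4,-0.2,0,8.5],[2,-3.4,-0.2,0,8.5],[2,-3.4,-0.2,0,8.5],[2,-3.4,-0.2,0,8.5],[2,-3.4,-0.2,0,8.5]]' 30
python3 -m crank '[[2,-3.4,-0.2,0,8.5],[2,-3.4,-0.2,0,8.5],[2,-3.4,-0.2,0,8.5],[2,-3.4,-0.2,0,8.5],[2,-3.4,-0.2,0,8.5],[2,-3.4,-0.2,0,8.5],[2,-3.4,-0.2,0,8.5],[2,-3.4,-0.2,0,8.5],[2,-3.4,-0.2,0,8.5],[2,-3.4,-0.2,0,8.5]]'
python3 - <<'E'
from h import *
go(560,100,300,0)
E
```

```text
time_s: 0.93
tool_pos: [310.1, -384.2, 280.3]
tcp_rot: [0.0, 1.0, 0.0, -0.0]
contact_force: [0.9, -0.9, 1.0]
grip_width: 84.9
grip_force: 0.0
time_s: 1.77
tool_pos: [510.0, -44.2, 300.4]
tcp_rot: [0.0, 1.0, 0.0, -0.0]
contact_force: [1.1, -0.3, 0.0]
grip_width: 85.1
grip_force: 0.0
now [510.  -44.2 300.4] yaw 0.0 | turn 0.0 deg then shift tool x 5.00 y -14.42 z 0.04 cm | rows>=3.7; q [ 0.32  0.14 -0.4   1.89  0.06  1.12 -1.67]
```

```bash
python3 -m crank '[[0.5,-2.4,0,0,8.5],[0.5,-2.4,0,0,8.5],[0.5,-2.4,0,0,8.5],[0.5,-2.4,0,0,8.5],[0.5,-2.4,0,0,8.5],[0.5,-2.4,0,0,8.5],[0,0,0,0,8.5],[0,0,0,0,8.5],[0,0,0,0,8.5],[0,0,0,0,8.5]]' | head -2
python3 - <<'E'
from h import *
im,cm=snap("wrist","w1"); show(im,"w1",(0,0,640,400),1.25)
E
```

```text
time_s: 2.6
tool_pos: [539.4, 96.9, 300.2]
```

View pics/w1.png

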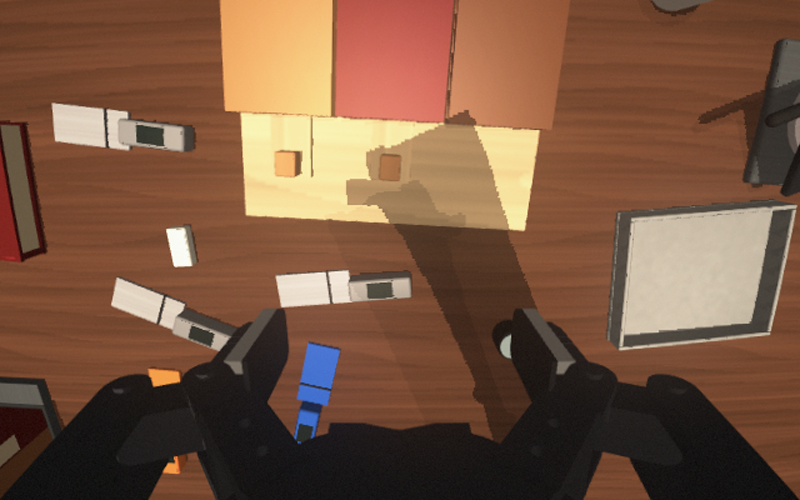

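The wrist view (scaled 1.25) shows the board's near edge from (245,216) to (525,230). The slip blocks are at (287,163) and (390,167), and gap 2 is empty. White gauges are at (122,128), (172,315) and (343,287), with blades to the left.

Run:
```python
from h import *
im=cv2.imread("pics/w1_raw.png");cm=np.load("pics/w1.npy",allow_pickle=True).item()
g=cv2.cvtColor(im,cv2.COLOR_BGR2GRAY)
def sub(pts): return cv2.cornerSubPix(g,(np.array(pts,np.float32)/1.25).reshape(-1,1,2),(4,4),(-1,-1),(3,40,.01))[:,0]
def rep(n,pts,z):
    s=sub(pts);W=p2w(cm,s,[z]*len(s));print(n,(s*1.25).round(1).tolist(),W[:,:2].round(1).tolist());return W
B=rep("board near L,R ; far-right-front of apron",[(247,216),(525,230)],20)
print("len",np.linalg.norm(B[1]-B[0]),"yaw",np.degrees(np.arctan2(B[0,0]-B[1,0],B[0,1]-B[1,1])))
rep("vol tops front corners v0L v0R",[(224,111),(331,115)],60)
rep("v1",[(335,115),(446,122)],66)
rep("v2",[(450,122),(552,129)],56)
rep("blk0",[(276,151),(298,152),(300,175),(276,175)],48)
rep("blk1",[(380,154),(401,155),(400,180),(379,179)],48)
hsv=cv2.cvtColor(im,cv2.COLOR_BGR2HSV)
m=((hsv[...,1]<45)&(hsv[...,2]>90)).astype(np.uint8)*255
cs,_=cv2.findContours(m,cv2.RETR_EXTERNAL,cv2.CHAIN_APPROX_SIMPLE)
for c in cs:
    a=cv2.contourArea(c)
    if a>150:
        b=cv2.boxPoints(cv2.minAreaRect(c)); print("area",a,(b*1.25).round().tolist())
```

```text
board near L,R ; far-right-front of apron [[245.3000030517578, 214.5], [523.7999877929688, 230.3000030517578]] [[528.0, 259.6], [510.1, -37.8]]
len 297.86901533587906 yaw 3.4353812093396554
vol tops front corners v0L v0R [[224.6999969482422, 110.4000015258789], [330.6000061035156, 116.69999694824219]] [[631.5, 251.8], [625.0, 156.9]]
v1 [[330.6000061035156, 116.69999694824219], [443.1000061035156, 121.69999694824219]] [[624.7, 155.9], [620.3, 57.5]]
v2 [[450.0, 122.0], [551.2000122070312, 129.0]] [[620.3, 50.1], [614.8, -42.8]]
blk0 [[274.1000061035156, 151.6999969482422], [300.6000061035156, 150.6999969482422], [300.0, 175.0], [274.6000061035156, 175.60000610351562]] [[594.2, 214.0], [595.0, 188.7], [572.2, 190.9], [571.8, 215.4]]
blk1 [[380.0, 154.0], [400.5, 154.89999389648438], [399.20001220703125, 181.39999389648438], [377.8999938964844, 178.8000030517578]] [[591.5, 114.0], [590.7, 94.8], [565.8, 96.0], [568.3, 116.4]]
area 434.0 [[-1.0, 402.0], [0.0, 383.0], [42.0, 385.0], [41.0, 404.0]]
area 603.0 [[152.0, 318.0], [167.0, 293.0], [232.0, 333.0], [217.0, 358.0]]
area 818.0 [[108.0, 303.0], [118.0, 277.0], [166.0, 295.0], [156.0, 322.0]]
area 918.5 [[276.0, 275.0], [326.0, 271.0], [329.0, 303.0], [279.0, 307.0]]
area 361.5 [[327.0, 272.0], [355.0, 267.0], [360.0, 300.0], [332.0, 304.0]]
area 377.5 [[166.0, 229.0], [183.0, 225.0], [191.0, 265.0], [174.0, 268.0]]
area 8740.0 [[607.0, 220.0], [770.0, 205.0], [782.0, 334.0], [619.0, 349.0]]
area 1291.5 [[105.0, 147.0], [106.0, 110.0], [185.0, 112.0], [184.0, 149.0]]
area 1139.0 [[48.0, 139.0], [53.0, 103.0], [109.0, 110.0], [105.0, 146.0]]
area 415.0 [[776.0, 86.0], [785.0, 39.0], [806.0, 44.0], [796.0, 90.0]]
```

Run:
```python
import plant; print([n for n in dir(plant) if n[0]!='_']); print(getattr(plant,'tip_extent',None))
from h import *
im=cv2.imread("pics/top0.png");g=cv2.cvtColor(im,cv2.COLOR_BGR2GRAY);cm=camera_model("top")
s=cv2.cornerSubPix(g,np.array([(381,197),(442,194),(446,245),(386,248)],np.float32).reshape(-1,1,2),(3,3),(-1,-1),(3,40,.01))[:,0]
W=p2w(cm,s,[30]*4)[:,:2];print(s,W.round(),W.mean(0),np.linalg.norm(np.roll(W,-1,0)-W,axis=1))
rk=np.radians(-3.3);X=np.array([np.cos(rk),np.sin(rk)]);
b0=np.array([582,204.7]);go(*b0,120,-3.3)
show(im,"topz",(360,100,520,270),4)
```

```text
['IKError', 'camera_model', 'finish_job', 'read_camera', 'read_state', 'tip_extent']
25.0
[[381.33157 196.84628]
 [441.31442 193.25061]
 [445.44122 244.23936]
 [384.61166 247.3321 ]] [[ 525. -147.]
 [ 541. -334.]
 [ 383. -347.]
 [ 369. -158.]] [ 454.45945025 -246.542717  ] [188.18308946 159.01649081 188.76877472 157.14338496]
now [539.4  96.9 300.3] yaw -0.1 | turn 3.2 deg then shift tool x 3.63 y -11.01 z 18.03 cm | rows>=5.2; q [ 0.13  0.22 -0.49  1.82  0.11  1.14 -1.97]
```

View pics/topz.png

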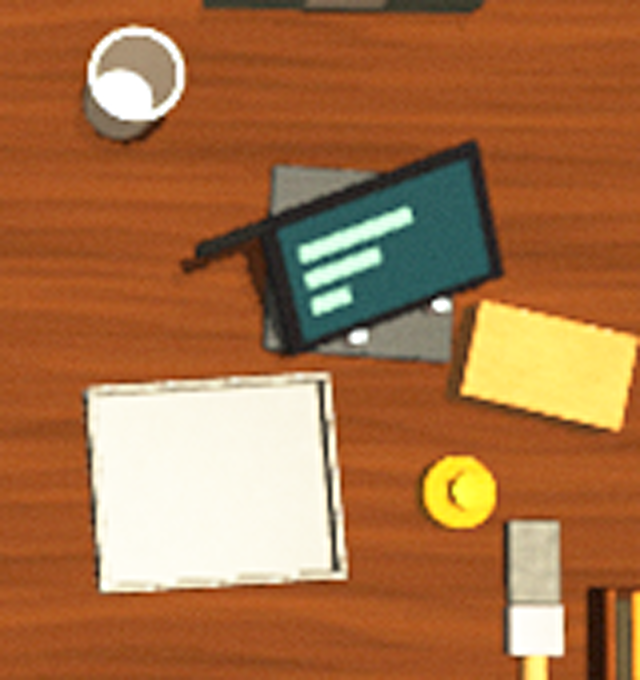

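```bash
python3 -m crank '[[0,0,0,3.2,5],[0.6,-1.8,3,0,5],[0.6,-1.8,3,0,5],[0.6,-1.8,3,0,5],[0.6,-1.8,3,0,5],[0.6,-1.8,3,0,5],[0.6,-2,3,0,5],[0,0,2,0,5],[0,0,2,0,5],[0,0,0,0,5]]' 30
python3 - <<'E'
from h import *
s=read_state();im,cm=snap("wrist","w2");show(im,"w2",(160,60,480,300),2)
go(582,204.7,53,-3.3)
E
```

```text
time_s: 3.48
tool_pos: [579.8, 204.4, 76.5]
tcp_rot: [0.001, 1.0, -0.028, -0.003]
contact_force: [-0.6, -0.4, -1.1]
grip_width: 49.7
grip_force: 0.0
now [580.7 204.7  78.8] yaw -3.2 | turn 0.1 deg then shift tool x 0.13 y -0.01 z 2.58 cm | rows>=0.6; q [-0.11  0.57 -0.43  1.85  0.33  0.79 -2.35]
```

View pics/w2.png

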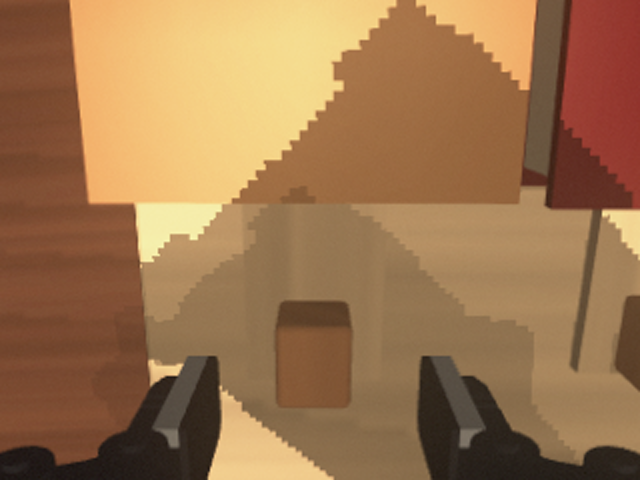

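Block is centred between the fingers and the front edge runs level in the picture. I'll descend, grip and pull.

```bash
python3 -m crank '[[0.1,0,1.3,0,5],[0,0,1.2,0,5],[0,0,0,0,5],[0,0,0,0,1.5],[0,0,0,0,1.5],[0,0,0,0,1.5],[0,0,0,0,1.5],[0,0,0,0,1.5],[0,0,0,0,1.5],[0,0,0,0,1.5]]' 40
python3 -m crank '[[-0.8,0,0,0,1.5],[-0.8,0,0,0,1.5],[-0.8,0,0,0,1.5],[-0.8,0,0,0,1.5],[-0.8,0,0,0,1.5],[-0.8,0,0,0,1.5],[-0.8,0,0,0,1.5],[-0.8,0,0,0,1.5],[-0.8,0,0,0,1.5],[-0.8,0,0,0,1.5]]'
```

```text
time_s: 4.37
tool_pos: [583.0, 205.9, 56.2]
tcp_rot: [-0.0, 1.0, -0.028, 0.001]
contact_force: [-0.1, -0.1, 7.5]
grip_width: 19.2
grip_force: 40.5
time_s: 5.2
tool_pos: [502.8, 210.5, 56.0]
tcp_rot: [-0.0, 1.0, -0.028, 0.001]
contact_force: [2.7, -0.1, 5.1]
grip_width: 18.6
grip_force: 40.4
```

```bash
python3 -m crank '[[0,0,-2.5,-3.8,1.5],[0,0,-3,-3.8,1.5],[0,0,-3,0,1.5],[0,0,-2,0,1.5],[0,0,0,0,1.5],[0,0,0,0,1.5],[0,0,0,0,1.5],[0,0,0,0,1.5],[0,0,0,0,1.5],[0,0,0,0,1.5]]'|head -3
python3 - <<'E'
from h import *
go(414.8,-291.7,90,4.4)
E
```

```text
time_s: 6.03
tool_pos: [502.2, 210.1, 159.5]
tcp_rot: [0.0, 0.999, 0.039, -0.001]
now [502.2 210.1 159.5] yaw 4.4 | turn 0.0 deg then shift tool x -12.57 y 49.37 z 6.95 cm | rows>=12.5; q [-0.07  0.38 -0.54  1.96  0.25  0.87 -2.23]
```

```bash
python3 -m crank '[[-0.2,3,0,0,1.5],[-0.9,3.5,0,0,1.5],[-0.9,3.5,0,0,1.5],[-0.9,3.5,0,0,1.5],[-0.9,3.5,0,0,1.5],[-0.9,3.5,0,0,1.5],[-0.9,3.5,0,0,1.5],[-0.9,3.5,0,0,1.5],[-0.9,3.5,0,0,1.5],[-0.9,3.5,0,0,1.5]]'|head -3
python3 -m crank '[[-0.9,3.5,0,0,1.5],[-0.9,3.5,0,0,1.5],[-0.9,3.5,1,0,1.5],[-0.9,3.5,2,0,1.5],[-0.6,0.8,2,0,1.5],[0,0,1,0,1.5],[0,0,0,0,1.5],[0,0,0,0,1.5],[0,0,0,0,1.5],[0,0,0,0,1.5]]'
python3 - <<'E'
from h import *
im,cm=snap("wrist","w3");show(im,"w3",(80,40,560,400),1.5)
go(414.8,-291.7,41,4.4)
E
```

```text
time_s: 6.87
tool_pos: [445.8, -141.8, 160.1]
tcp_rot: [-0.0, 0.999, 0.039, -0.0]
time_s: 7.7
tool_pos: [417.1, -290.3, 101.3]
tcp_rot: [0.0, 0.999, 0.039, 0.001]
contact_force: [0.2, -0.2, -0.8]
grip_width: 18.8
grip_force: 39.7
now [ 416.9 -290.4  101.3] yaw 4.5 | turn 0.1 deg then shift tool x -0.22 y 0.11 z 6.03 cm | rows>=1.5; q [ 0.74  0.38 -0.3   2.09  0.17  0.69 -1.17]
```

View pics/w3.png

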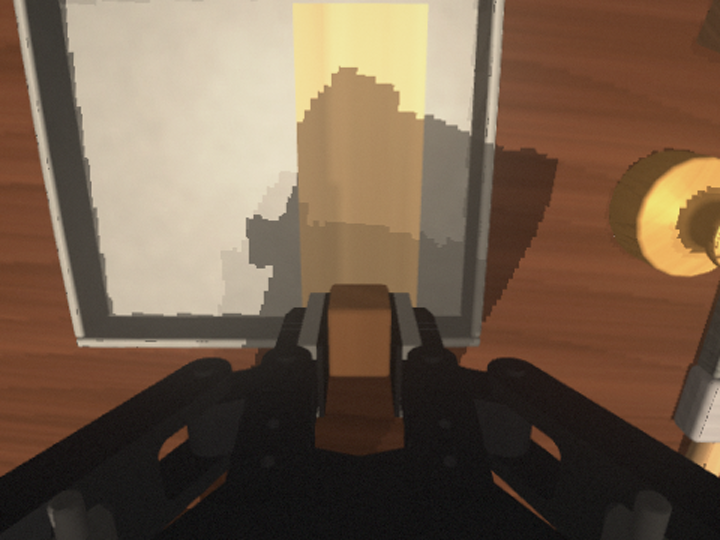

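Slip is held straight and over the tray, whose near rim spans from (80,345) to (480,342). Checking that rim position, then lowering.

```bash
python3 - <<'E'
from h import *
cm=np.load("pics/w3.npy",allow_pickle=True).item()
print(p2w(cm,[(80+80/1.5,40+345/1.5),(80+482/1.5,40+340/1.5)],[30,30]).round(1))
E
python3 -m crank '[[-0.1,0,2,0,1.5],[-0.1,0,2,0,1.5],[0,0,1.2,0,1.5],[0,0,0.8,0,1.5],[0,0,0,0,1.5],[0,0,0,0,3.5],[0,0,0,0,3.5],[0,0,0,0,3.5],[0,0,0,0,3.5],[0,0,0,0,3.5]]'
python3 -m crank '[[0,0,0,0,3.5],[0,0,-3,0,3.5],[0,0,-3,0,3.5],[0,0,-3,0,3.5],[0,0,-3,0,3.5],[0,0,0,0,5],[0,0,0,0,5],[0,0,0,0,5],[0,0,0,0,5],[0,0,0,0,5]]' | head -3
python3 - <<'E'
from h import *
go(577,105.3,160,-3.3)
E
```

```text
[[ 369.2 -162.8   30. ]
 [ 387.3 -350.1   30. ]]
time_s: 8.58
tool_pos: [414.2, -291.2, 40.6]
tcp_rot: [0.0, 0.999, 0.039, 0.0]
contact_force: [1.1, -0.5, 0.1]
grip_width: 34.5
grip_force: 0.0
time_s: 9.42
tool_pos: [413.6, -290.8, 159.3]
tcp_rot: [-0.001, 0.999, 0.039, -0.001]
now [ 413.6 -290.8  159.3] yaw 4.4 | turn 7.7 deg then shift tool x 14.03 y -40.48 z -0.07 cm | rows>=10.5; q [ 0.77  0.29 -0.33  2.06  0.12  0.82 -1.13]
```

```bash
python3 -m crank '[[0,0,0,3.9,5],[0,0,0,3.8,5],[1.2,-3.5,0,0,5],[1.2,-3.5,0,0,5],[1.2,-3.5,0,0,5],[1.2,-3.5,0,0,5],[1.2,-3.5,0,0,5],[1.2,-3.5,0,0,5],[1.2,-3.5,0,0,5],[1.2,-3.5,0,0,5]]'|head -3
python3 -m crank '[[1.2,-3.5,0,0,5],[1.2,-3.5,0,0,5],[1.2,-3.5,1.5,0,5],[1,-2,3,0,5],[0,0,3,0,5],[0,0,0,0,5],[0,0,0,0,5],[0,0,0,0,5],[0,0,0,0,5],[0,0,0,0,5]]'|head -3
python3 - <<'E'
from h import *
im,cm=snap("wrist","w4");show(im,"w4",(160,60,480,300),1.5)
go(578,105.3,56.5,-3.3)
E
```

```text
time_s: 10.25
tool_pos: [525.9, -15.2, 159.6]
tcp_rot: [-0.0, 1.0, -0.029, -0.001]
time_s: 11.08
tool_pos: [579.8, 104.4, 87.0]
tcp_rot: [-0.0, 1.0, -0.029, 0.001]
now [579.7 104.5  86.9] yaw -3.4 | turn -0.1 deg then shift tool x -0.17 y -0.08 z 3.04 cm | rows>=0.7; q [ 0.04  0.52 -0.42  1.91  0.3   0.76 -2.17]
```

View pics/w4.png

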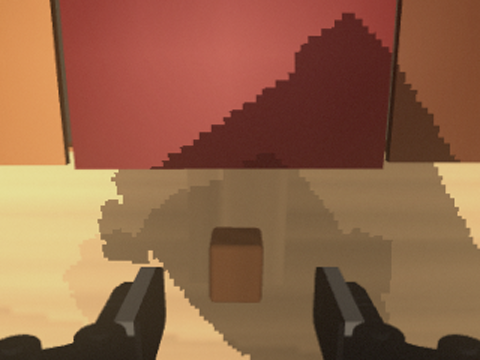

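Block is centred between the fingers. Descend, grip, pull and lift, turning to the tray's yaw.

```bash
python3 -m crank '[[0,0,1.5,0,5],[-0.1,0,1.5,0,5],[0,0,0,0,5],[0,0,0,0,1.5],[0,0,0,0,1.5],[0,0,0,0,1.5],[0,0,0,0,1.5],[0,0,0,0,1.5],[0,0,0,0,1.5],[0,0,0,0,1.5]]' 40
python3 -m crank '[[-0.8,0,0,0,1.5],[-0.8,0,0,0,1.5],[-0.8,0,0,0,1.5],[-0.8,0,0,0,1.5],[-0.8,0,0,0,1.5],[-0.8,0,0,0,1.5],[-0.8,0,0,0,1.5],[-0.8,0,0,0,1.5],[-0.8,0,0,0,1.5],[-0.8,0,0,0,1.5]]'
python3 -m crank '[[0,0,-2.5,-3.8,1.5],[0,0,-3,-3.9,1.5],[0,0,-3,0,1.5],[0,0,-2,0,1.5],[0,0,0,0,1.5],[0,0,0,0,1.5],[0,0,0,0,1.5],[0,0,0,0,1.5],[0,0,0,0,1.5],[0,0,0,0,1.5]]'
python3 - <<'E'
from h import *
go(408.4,-208,100,4.4)
E
```

```text
time_s: 11.97
tool_pos: [578.8, 105.2, 56.7]
tcp_rot: [-0.0, 1.0, -0.029, 0.001]
contact_force: [-2.1, -0.3, 7.7]
grip_width: 19.2
grip_force: 40.0
time_s: 12.8
tool_pos: [498.8, 110.1, 56.5]
tcp_rot: [-0.0, 1.0, -0.029, 0.001]
contact_force: [3.0, 0.1, 4.4]
grip_width: 18.9
grip_force: 39.7
time_s: 13.63
tool_pos: [497.7, 109.8, 159.6]
tcp_rot: [-0.0, 0.999, 0.039, -0.001]
contact_force: [-0.1, -0.7, -0.8]
grip_width: 19.0
grip_force: 39.4
now [497.7 109.8 159.6] yaw 4.4 | turn 0.0 deg then shift tool x -11.34 y 31.00 z 5.96 cm | rows>=8.2; q [ 0.1   0.32 -0.52  2.04  0.21  0.84 -2.03]
```

```bash
python3 -m crank '[[-0.5,2,0,0,1.5],[-1.2,3.4,0,0,1.5],[-1.2,3.4,0,0,1.5],[-1.2,3.4,0,0,1.5],[-1.2,3.4,0,0,1.5],[-1.2,3.4,0,0,1.5],[-1.2,3.4,0,0,1.5],[-1.2,3.4,1,0,1.5],[-1.2,3.4,2,0,1.5],[-1.2,1.8,3,0,1.5]]'|head -3
python3 -m crank '[[0,0,0,0,1.5],[0,0,2,0,1.5],[0,0,1.9,0,1.5],[0,0,1.2,0,1.5],[0,0,0.8,0,1.5],[0,0,0,0,1.5],[0,0,0,0,3.5],[0,0,0,0,3.5],[0,0,0,0,3.5],[0,0,0,0,3.5]]'
python3 -m crank '[[0,0,0,0,3.5],[0,0,-3,0,3.5],[0,0,-3,0,3.5],[0,0,-3,0,3.5],[0,0,-3,0,3.5],[0,0,-3,0,5],[0,0,-3,0,5],[0,0,-3,0,5],[0,0,-3,0,5],[0,0,0,0,5]]' | head -3
python3 - <<'E'
from h import *
im,cm=snap("wrist","w5");show(im,"w5",(0,0,640,400),1.25)
E
```

```text
time_s: 14.47
tool_pos: [409.8, -212.1, 101.1]
tcp_rot: [0.001, 0.999, 0.037, 0.002]
time_s: 15.3
tool_pos: [409.5, -208.1, 41.6]
tcp_rot: [0.0, 0.999, 0.039, 0.0]
contact_force: [0.1, -0.8, -0.1]
grip_width: 35.1
grip_force: 0.0
time_s: 16.13
tool_pos: [411.2, -208.7, 286.8]
tcp_rot: [0.002, 0.999, 0.038, 0.003]
```

View pics/w5.png

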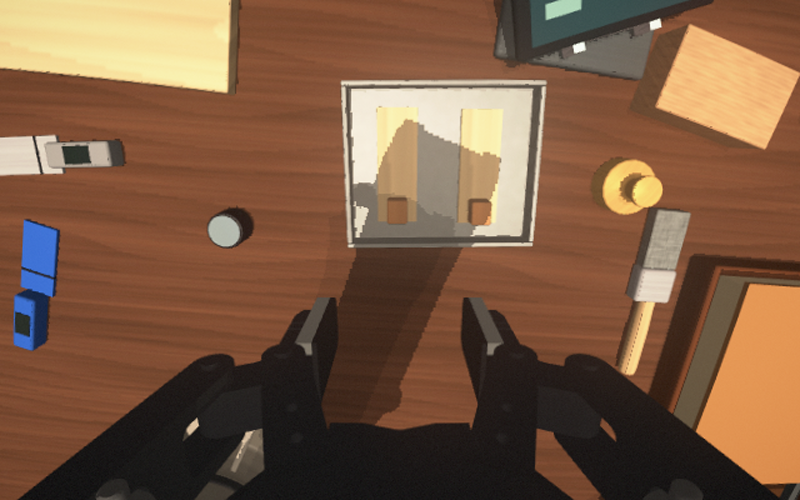

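Both slips lie flat inside the tray, with blocks at (397,210) and (480,210). Next is the tablet.

```bash
python3 -m crank '[[2,1,-0.5,0,5],[2,1,-0.5,0,5],[2,1,-0.5,0,5],[2,1,-0.5,0,5],[2,1,-0.5,0,5],[2,1,-0.5,0,5],[1,1,-0.5,0,5],[0,0,0,0,5],[0,0,0,0,5],[0,0,0,0,5]]'|head -3
python3 - <<'E'
from h import *
im,cm=snap("wrist","w6");show(im,"w6",(0,0,640,400),1.25)
E
```

```text
time_s: 17.02
tool_pos: [543.6, -267.4, 315.4]
tcp_rot: [-0.0, 0.999, 0.039, -0.001]
```

View pics/w6.png

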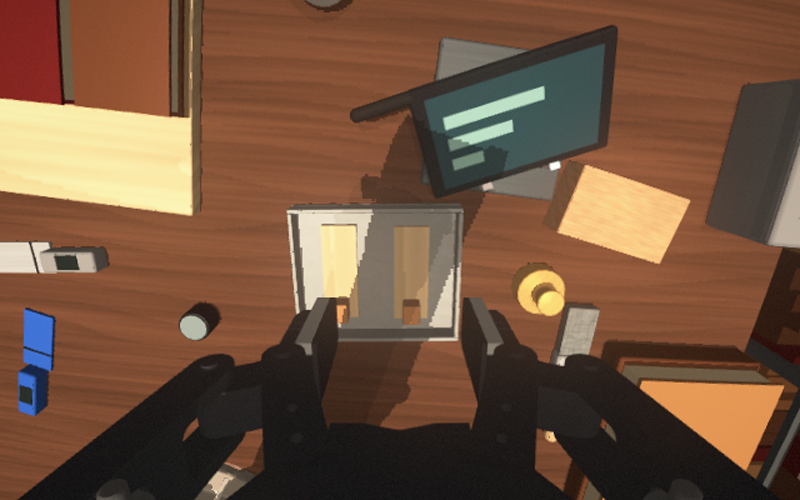

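Run:
```python
from h import *
cm=np.load("pics/w6.npy",allow_pickle=True).item();ct=camera_model("top")
W=np.array([(437,197),(608,146),(617,27),(412,98),(354,115),(443,38),(551,199)])/1.25
T=np.array([(290,352),(501,273),(474,142),(266,218),(199,250),(274,167),(450,361)])/4+[360,100]
for z in (40,45,50): 
    for n,c,u in(("w",cm,W),("t",ct,T)):
        P=p2w(c,u[:2],[z]*2);print(n,z,P[:,:2].round(1).tolist(),np.linalg.norm(P[0]-P[1]).round(1))
for n,c,u in(("w",cm,W),("t",ct,T)): print(n,"base",p2w(c,u[5:],[12]*2)[:,:2].round(1).tolist())
# triangulate upper corners / bar end from both views
for i,k in((2,'UR'),(3,'UL'),(4,'bar'),(0,'LL'),(1,'LR')):
    A=[];b=[]
    for c,u in((cm,W),(ct,T)):
        d=p2w(c,u[i:i+1],[0])[0]-c['eye'];d/=np.linalg.norm(d);N=np.eye(3)-np.outer(d,d);A.append(N);b.append(N@c['eye'])
    x,r,_,_=np.linalg.lstsq(np.vstack(A),np.hstack(b),rcond=None);print(k,x.round(1),r.round(1))
```

```text
w 40 [[553.8, -306.2], [619.5, -473.3]] 179.5
t 40 [[555.7, -304.2], [621.6, -469.0]] 177.5
w 45 [[554.6, -305.6], [619.4, -470.6]] 177.3
t 45 [[555.1, -303.0], [620.7, -467.2]] 176.8
w 50 [[555.4, -305.1], [619.4, -467.9]] 175.0
t 50 [[554.5, -301.8], [619.9, -465.4]] 176.2
w base [[709.5, -299.0], [557.3, -436.3]]
t base [[708.0, -298.3], [554.9, -437.9]]
UR [ 709.2 -425.8  106.7] [0.2]
UL [ 643.8 -269.2  115.6] [10.8]
bar [ 625.9 -223.2   89.8] [0.7]
LL [ 554.8 -304.7   42.9] [3.2]
LR [ 618.9 -462.9   58.5] [0.8]
```

```bash
python3 -m crank '[[0,0,0,-7.1,5],[0,0,0,-7.1,5],[0,0,0,-7.1,5],[0,0,0,-7.1,5],[0,0,0,-7.1,5],[0,0,0,-7.1,5],[0,0,0,-7.1,5],[0,0,0,-7.1,5],[0,0,0,-7.1,5],[0,0,0,-7.1,5]]' 25|head -3
python3 -m crank '[[0,0,0,-7.1,5],[0,0,0,-7.1,5],[0,0,0,-7.1,5],[0,0,0,-7.1,5],[0,0,0,-7.1,5],[0,0,0,-0.6,5],[0,0,0,0,5],[0,0,0,0,5],[0,0,0,0,5],[0,0,0,0,5]]'|head -3
python3 - <<'E'
from h import *
go(633,-243,160,111.5)
E
```

```text
time_s: 17.9
tool_pos: [543.7, -267.4, 316.3]
tcp_rot: [0.0, 0.789, 0.614, -0.0]
time_s: 18.73
tool_pos: [544.3, -267.7, 316.3]
tcp_rot: [0.0, 0.563, 0.826, -0.0]
now [ 544.3 -267.7  316.3] yaw 111.4 | turn -0.1 deg then shift tool x -0.95 y 9.16 z 15.63 cm | rows>=4.4; q [ 0.88  0.34 -0.67  1.66  0.22  1.22  0.53]
```

```bash
python3 -m crank '[[-0.2,1.8,3,0,5],[-0.2,1.8,3,0,5],[-0.2,1.8,3,0,5],[-0.2,1.8,3,0,5],[-0.2,2,3,0,5],[0,0,0.6,0,5],[0,0,2,0,5],[0,0,2,0,5],[0,0,1.5,0,5],[0,0,0.7,0,5]]'|head -4
python3 -m crank '[[0,0,0,0,5],[0,0,0,0,1],[0,0,0,0,1],[0,0,0,0,1],[0,0,0,0,1],[0,0,0,0,1],[0,0,0,0,1],[0,0,0,0,1],[0,0,0,0,1],[0,0,0,0,1]]' 25
python3 - <<'E'
from h import *
print(yaw(),read_state()['joint_positions'].round(2))
E
```

```text
time_s: 19.57
tool_pos: [632.7, -243.4, 96.5]
tcp_rot: [-0.001, 0.563, 0.826, -0.0]
contact_force: [-0.5, 0.5, 0.1]
time_s: 20.4
tool_pos: [634.0, -243.5, 98.7]
tcp_rot: [0.0, 0.563, 0.827, 0.0]
contact_force: [3.7, -0.9, 4.1]
grip_width: 11.0
grip_force: 24.6
111.52095780813798 [ 0.68  0.66 -0.58  1.68  0.44  0.93  0.31]
```

Bar gripped (11 mm). Now the swivel arc: 8 rows of 3°.

```bash
python3 -m crank '[[-0.13,0.31,0,1.5,1],[-0.257,0.611,0,3,1],[-0.257,0.611,0,3,1],[-0.257,0.611,0,3,1],[-0.257,0.611,0,3,1],[-0.257,0.611,0,3,1],[-0.257,0.611,0,3,1],[-0.257,0.611,0,3,1],[-0.13,0.31,0,1.5,1],[0,0,0,0,1]]'
python3 - <<'E'
from h import *
print(yaw())
im,cm=snap("top","t2");show(im,"t2",(400,110,520,210),5)
E
```

```text
time_s: 21.23
tool_pos: [685.0, -254.7, 97.6]
tcp_rot: [-0.0, 0.723, 0.691, -0.001]
contact_force: [0.7, -5.2, -0.4]
grip_width: 11.0
grip_force: 24.3
87.40208775339913
```

View pics/t2.png

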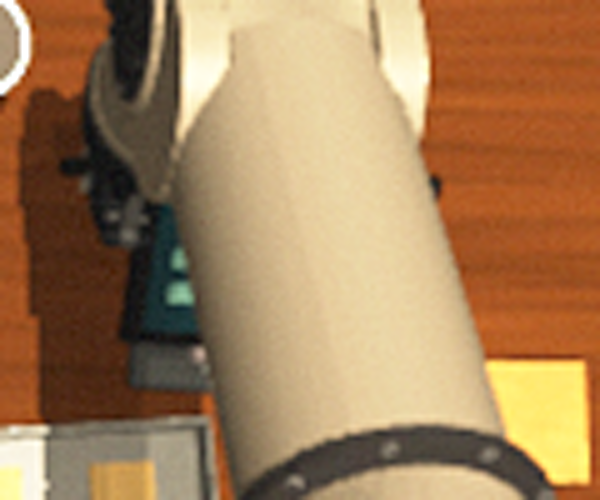

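The arm hides the tablet in that view. The pose numbers fit a tilt of about 0.49, so I'll tilt along the arc to 60°.

```bash
python3 -m crank '[[0,-0.34,-0.59,0,1],[0,-0.37,-0.56,0,1],[0,-0.41,-0.54,0,1],[0,-0.44,-0.51,0,1],[0,-0.47,-0.49,0,1],[0,-0.49,-0.46,0,1],[0,-0.52,-0.41,0,1],[0,-0.56,-0.39,0,1],[0,-0.57,-0.36,0,1],[0,0,0,0,1]]'
python3 -m crank '[[0,0,0,0,1],[0,0,0,0,1],[0,0,0,0,4],[0,0,0,0,4],[0,0,0,0,4],[0,0,0,0,4],[0,0,-2,0,4],[0,0,-3,0,4],[0,0,-3,0,4],[0,0,-3,0,4]]'
python3 - <<'E'
from h import *
go(480,-360,250,-3)
E
```

```text
time_s: 22.12
tool_pos: [643.2, -252.6, 143.0]
tcp_rot: [0.001, 0.722, 0.692, 0.0]
contact_force: [-0.8, -0.9, 1.7]
grip_width: 10.9
grip_force: 27.8
time_s: 22.95
tool_pos: [643.3, -252.1, 252.3]
tcp_rot: [-0.001, 0.722, 0.692, -0.0]
contact_force: [0.4, 0.0, -0.7]
grip_width: 40.2
grip_force: 0.0
now [ 643.3 -252.1  252.3] yaw 87.5 | turn 90.5 deg then shift tool x -15.75 y 11.63 z 0.23 cm | rows>=4.8; q [ 0.65  0.51 -0.53  1.54  0.27  1.17  0.03]
```

```bash
python3 -m crank '[[-2.3,-3.2,0,0,5],[-2.3,-3.2,0,0,5],[-2.3,-3.2,0,0,5],[-2.3,-3.2,0,0,5],[-2.3,-3.2,0,0,5],[0,0,0,7,5],[0,0,0,7,5],[0,0,0,7,5],[0,0,0,7,5],[0,0,0,7,5]]' 40|head -3
python3 -m crank '[[0,0,0,7,5],[0,0,0,7,5],[0,0,0,7,5],[0,0,0,7,5],[0,0,0,7,5],[0,0,0,7,5],[0,0,0,7,5],[0,0,0,6.5,5],[0,0,0,0,5],[0,0,0,0,5]]'|head -3
python3 - <<'E'
from h import *
print(yaw())
im,cm=snap("wrist","w7");show(im,"w7",(120,0,520,300),2)
snap("top","t3")
E
```

```text
time_s: 23.78
tool_pos: [478.7, -360.3, 251.3]
tcp_rot: [-0.0, 0.898, 0.44, 0.0]
time_s: 24.62
tool_pos: [478.9, -360.1, 251.3]
tcp_rot: [-0.0, 1.0, -0.024, -0.0]
-2.7441118336402957
```

View pics/w7.png

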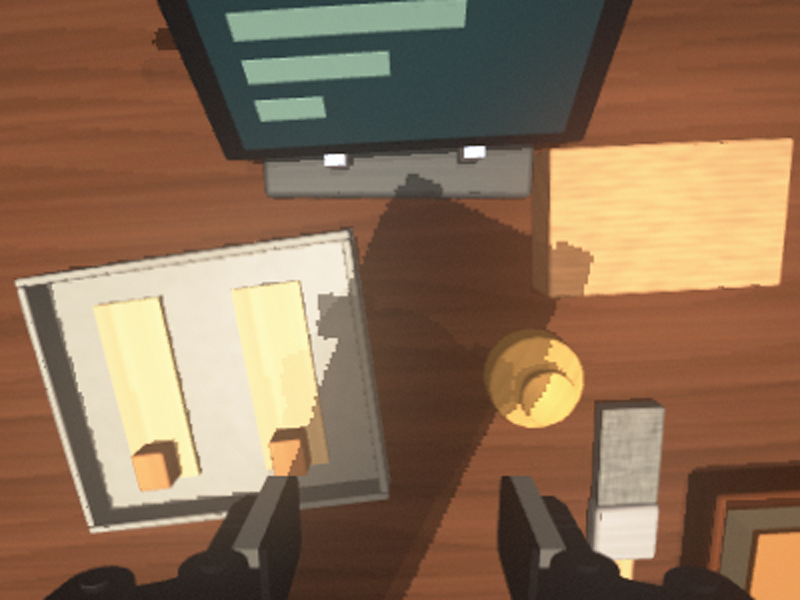

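The base's near edge runs level from (266,197) to (531,195), but the tablet's lower edge, (228,158) to (580,141), is still a few degrees off. Measuring both.

Run:
```python
from h import *
im=cv2.imread("pics/w7_raw.png");cm=np.load("pics/w7.npy",allow_pickle=True).item();g=cv2.GaussianBlur(cv2.cvtColor(im,cv2.COLOR_BGR2GRAY),(3,3),0).astype(float)
def edge(c0,c1,r0,r1,sgn):
    # column-wise strongest vertical gradient along a guess band line
    P=[]
    for c in range(c0,c1):
        d=np.diff(g[:,c])*sgn; mid=r0+(r1-r0)*(c-c0)/(c1-c0); lo=int(mid-5);k=lo+np.argmax(d[lo:lo+11]); y=d[k-1:k+2]; den=y[0]-2*y[1]+y[2]
        P.append((c+.0,k+.5+(0 if den==0 else .5*(y[0]-y[2])/den)))
    P=np.array(P)
    for _ in range(3):
        f=np.polyfit(P[:,0],P[:,1],1);r=abs(P[:,1]-np.polyval(f,P[:,0]));P=P[r<max(1,2*np.median(r))]
    return np.array([(P[0,0],np.polyval(f,P[0,0])),(P[-1,0],np.polyval(f,P[-1,0]))]),r.mean()
for n,a,z in(("base near top edge",(120+140,120+255,95,94,1),12),("tablet low edge",(120+118,120+160,78.5,75.5,1),44),("tablet low edge R",(120+245,120+285,73,71,1),44)):
    pass
def scan(n,a,z):
    for s in(1,-1):
        u,r=edge(*a,s);W=p2w(cm,u,[z]*2);d=W[1]-W[0];print(n,s,u.round(1).tolist(),round(r,2),W[:,:2].round(1).tolist(),"normal yaw",np.degrees(np.arctan2(d[1],d[0])).round(2)+90)
scan("base",(258,380,98,97.5),10)
scan("tab",(238,405,78.5,71),44)
# corners for length + screen bars
u=np.array([(228,158),(582,141)])/2+[120,0]
for z in(40,44,48): W=p2w(cm,u,[z]*2);print(z,W[:,:2].round(1).tolist(),np.linalg.norm(W[1]-W[0]).round(1))
u=np.array([(266,197),(531,195)])/2+[120,0];print("base corners",p2w(cm,u,[12]*2)[:,:2].round(1).tolist())
```

```text
base 1 [[258.0, 99.5], [379.0, 99.8]] 0.15 [[561.0, -295.8], [554.2, -431.3]] normal yaw -2.8900000000000006
base -1 [[258.0, 96.1], [379.0, 96.7]] 0.25 [[564.7, -296.1], [557.5, -431.3]] normal yaw -3.0400000000000063
tab 1 [[245.0, 81.0], [404.0, 73.1]] 0.35 [[578.7, -290.9], [578.6, -449.9]] normal yaw -0.01999999999999602
tab -1 [[240.0, 74.4], [402.0, 65.4]] 0.17 [[585.2, -286.6], [586.0, -447.8]] normal yaw 0.269999999999996
40 [[581.6, -279.0], [581.2, -458.0]] 179.0
44 [[581.2, -280.0], [580.8, -456.9]] 176.8
48 [[580.9, -281.1], [580.5, -455.7]] 174.7
base corners [[562.4, -290.7], [556.3, -438.2]]
```

```bash
python3 -m crank '[[0.6,0.5,-2,0,5],[0.6,0.5,-2,0,5],[0.6,0.5,-2,0,5],[0.6,0.5,-2,0,5],[0,0,0,0,5],[0,0,0,0,5],[0,0,0,0,5],[0,0,0,0,5],[0,0,0,0,5],[0,0,0,0,5]]'|head -3
python3 - <<'E'
from h import *
im,cm=snap("wrist","w8");t,_=snap("top","t4");s,cs=snap("side","s4")
u=w2p(cs,[(634,-369,90)])[0].astype(int);print(u)
a=cv2.resize(im[0:160,160:480],None,fx=2.5,fy=2.5,interpolation=2)
b=cv2.resize(t[120:180,400:500],None,fx=4,fy=3.3334,interpolation=2)[:200]
c=cv2.resize(s[u[1]-25:u[1]+25,u[0]-50:u[0]+50],None,fx=4,fy=4,interpolation=2)
cv2.imwrite("pics/comp1.png",np.vstack([a,np.hstack([b,c])]))
E
```

```text
time_s: 25.55
tool_pos: [501.4, -381.4, 330.8]
tcp_rot: [-0.0, 1.0, -0.026, -0.0]
[344 141]
```

View pics/comp1.png

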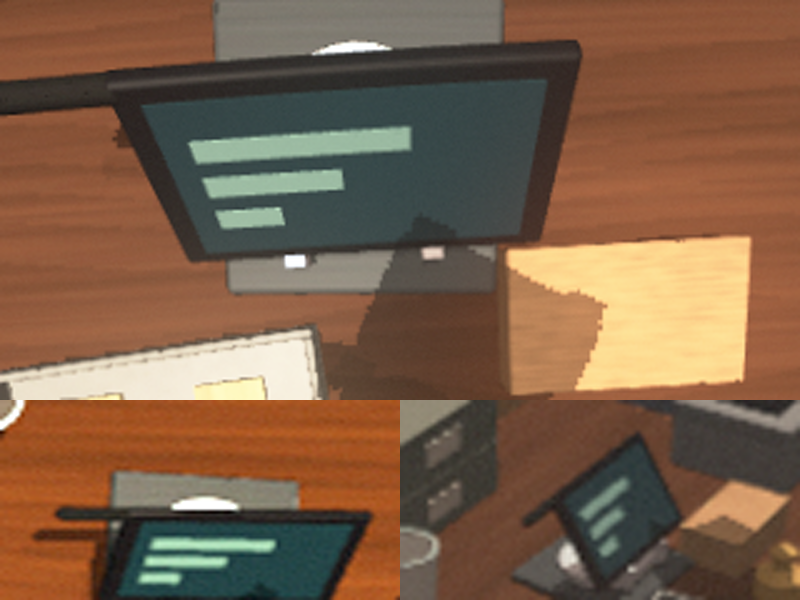

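Composite: front face corners in the wrist view are roughly (122,95), (570,65), (540,240), (192,260), with the back top edge (108,75)–(578,43). The base is visible behind and in front. Solving for tilt.

Run:
```python
from h import *
from scipy.optimize import brentq
cm=np.load("pics/w8.npy",allow_pickle=True).item();ct=camera_model("top")
im=cv2.imread("pics/w8_raw.png");g=cv2.cvtColor(im,cv2.COLOR_BGR2GRAY)
def sb(p): return np.array(p,float)/2.5+[160,0]
lo,up,bk=sb([(192,260),(540,240)]),sb([(122,95),(570,65)]),sb([(108,76),(579,43)])
def solve(u):
    f=lambda z:np.linalg.norm(np.diff(p2w(cm,u,[z,z]),axis=0))-180
    z=brentq(f,0,300);return p2w(cm,u,[z,z])
L,U,B=solve(lo),solve(up),solve(bk);print(L.round(1),U.round(1),B.round(1))
for n,A in(("front",U),("back",B)):
    d=(A-L).mean(0);h=np.hypot(d[0],d[1]);print(n,"len",np.linalg.norm(d).round(1),"tilt",np.degrees(np.arctan2(d[2],h)).round(1))
for n,A in(("L",L),("U",U),("B",B)):
    d=A[1]-A[0];print(n,"yaw",np.degrees(np.arctan2(d[1],d[0]))+90)
# base edges
for n,p in(("far",[(215,0),(215,55)]),("near",[(228,290),(494,292)]),("rightside",[(504,0),(494,292)]),("left",[(214,0),(228,290)])):
    W=p2w(cm,sb(p),[12,12]);d=W[1]-W[0];print(n,W[:,:2].round(1).tolist(),np.degrees(np.arctan2(d[1],d[0])).round(1))
# top: upper back edge triangulation with length prior
tb=np.array([(128,516),(370,513)],float)/[4,3.3334]+[400,120-120]; tb[:,1]=(np.array([516,513])-400)/3.3334+120
for z in(130,140,150): W=p2w(ct,tb,[z,z]);print(z,W[:,:2].round(1).tolist(),np.linalg.norm(W[1]-W[0]).round(1))
```

```text
[[ 581.1 -279.1   35.8]
 [ 581.5 -459.    35.8]] [[ 645.8 -277.9  112.4]
 [ 647.  -457.9  112.4]] [[ 649.8 -278.1  127.3]
 [ 651.3 -458.1  127.3]]
front len 100.5 tilt 49.7
back len 114.7 tilt 52.9
L yaw 0.12328685960990526
U yaw 0.3740596980583746
B yaw 0.5027058837913074
far [[708.8, -299.4], [683.0, -296.7]] 174.1
near [[564.4, -291.0], [555.5, -437.7]] -93.5
rightside [[700.7, -446.0], [555.5, -437.7]] 176.7
left [[708.8, -298.9], [564.4, -291.0]] 176.9
130 [[642.4, -280.8], [649.2, -458.4]] 177.7
140 [[640.5, -278.4], [647.2, -454.7]] 176.4
150 [[638.5, -276.0], [645.1, -450.9]] 175.1
```

Run:
```python
from h import *
cm=np.load("pics/w8.npy",allow_pickle=True).item();ct=camera_model("top");cs=camera_model("side")
w=lambda x,y:(cm,(x/2.5+160,y/2.5)); t=lambda x,y:(ct,(400+x/4,120+(y-400)/3.3334)); s=lambda x,y:(cs,(294+(x-400)/4,116+(y-400)/4))
pts=dict(bar=[t(60,515),s(525,522)],UR=[w(579,43),t(371,513),s(643,437)],UL=[w(108,76),t(128,516),s(553,481)],LR=[w(540,240),s(681,518)],LL=[w(192,260),s(602,582)])
for k,v in pts.items():
    A=[];b=[]
    for c,u in v:
        d=p2w(c,[u],[0])[0]-c['eye'];d/=np.linalg.norm(d);N=np.eye(3)-np.outer(d,d);A.append(N);b.append(N@c['eye'])
    x,r,_,_=np.linalg.lstsq(np.vstack(A),np.hstack(b),rcond=None);print(k,x.round(1),r.round(1))
# predicted side pixel of bar tip & UR for tilt candidates (hinge mid 584,-368; yaw .3)
h=np.radians(.3);X=np.array([np.cos(h),np.sin(h),0]);Y=np.array([-np.sin(h),np.cos(h),0]);H=np.array([584,-368.2,40])
for th in(50,55,60):
    a=np.radians(th);P=[H+140*Y+109*(X*np.cos(a)+[0,0,np.sin(a)]),H-90*Y+115*(X*np.cos(a)+[0,0,np.sin(a)]),H+90*Y+115*(X*np.cos(a)+[0,0,np.sin(a)])]
    print(th,"bar,UR,UL side crop",((w2p(cs,P)-[294,116])*4+[400,400]).round().tolist(),"top",((w2p(ct,P)-[400,120])*[4,3.3334]+[0,400]).round().tolist(),"wrist",((w2p(cm,P)-[160,0])*2.5).round().tolist())
```

```text
bar [ 642.4 -231.   129.5] [0.]
UR [ 647.7 -461.2  125.4] [80.6]
UL [ 642.1 -281.6  149.9] [71.2]
LR [ 582.  -457.3   43.7] [1.1]
LL [ 580.5 -283.3   51.6] [0.3]
50 bar,UR,UL side crop [[515.0, 525.0], [627.0, 433.0], [538.0, 500.0]] top [[54.0, 504.0], [368.0, 503.0], [123.0, 500.0]] wrist [[-15.0, 79.0], [579.0, 22.0], [104.0, 54.0]]
55 bar,UR,UL side crop [[521.0, 523.0], [633.0, 429.0], [545.0, 497.0]] top [[56.0, 511.0], [371.0, 511.0], [125.0, 507.0]] wrist [[-19.0, 97.0], [582.0, 41.0], [101.0, 73.0]]
60 bar,UR,UL side crop [[527.0, 520.0], [640.0, 427.0], [552.0, 495.0]] top [[57.0, 519.0], [374.0, 519.0], [127.0, 515.0]] wrist [[-23.0, 116.0], [586.0, 62.0], [99.0, 94.0]]
```

```bash
python3 -m crank '[[0,0,0,-7.1,5],[0,0,0,-7.1,5],[0,0,0,-7.1,5],[0,0,0,-7.1,5],[0,0,0,-7.1,5],[0,0,0,-7.1,5],[0,0,0,-7.1,5],[0,0,0,-7.1,5],[0,0,0,-7.1,5],[0,0,0,-7.1,5]]' 40|head -3
python3 -m crank '[[0,0,0,-7.1,5],[0,0,0,-7.1,5],[0,0,0,-7.1,5],[0,0,0,-1,5],[2.6,2.8,1.8,0,5],[2.6,2.8,1.8,0,5],[2.6,2.8,1.8,0,5],[2.6,2.8,1.8,0,5],[2.6,2.8,1.8,0,5],[0,0,0,0,5]]'|head -3
python3 - <<'E'
from h import *
go(642,-250.3,138,90.3)
E
```

```text
time_s: 26.53
tool_pos: [501.6, -381.6, 331.4]
tcp_rot: [-0.0, 0.827, 0.562, -0.0]
time_s: 27.37
tool_pos: [642.3, -244.4, 238.7]
tcp_rot: [-0.003, 0.704, 0.711, 0.001]
now [ 642.3 -244.4  238.7] yaw 90.6 | turn 0.3 deg then shift tool x -0.59 y -0.04 z 10.07 cm | rows>=2.5; q [ 0.64  0.51 -0.52  1.56  0.27  1.14  0.07]
```

```bash
python3 -m crank '[[-0.4,0,2.5,0,4],[0,0,2.5,0,4],[0,0,2.5,0,4],[0,0,1.5,0,4],[0,0,1,0,4],[0,0,0,0,1],[0,0,0,0,1],[0,0,0,0,1],[0,0,0,0,1],[0,0,0,0,1]]' 40|head -4
python3 -m crank '[[0,0,0,0,1],[0,0,0,0,1],[0,0,0,0,1],[0,0,0,0,1],[0,0,0,0,1],[0,0,0,0,1],[0,0,0,0,1],[0,0,0,0,1],[0,0,0,0,1],[0,0,0,0,1]]'
```

```text
time_s: 28.2
tool_pos: [639.8, -256.5, 143.8]
tcp_rot: [0.001, 0.705, 0.709, 0.001]
contact_force: [2.4, 0.8, -1.3]
time_s: 29.03
tool_pos: [639.8, -256.4, 143.6]
tcp_rot: [0.001, 0.705, 0.709, 0.001]
contact_force: [3.0, 2.0, 6.1]
grip_width: 10.8
grip_force: 32.0
```

```bash
python3 -m crank '[[0,0.2,0,1,1],[0,0.2,0,1.2,1],[-0.03,0.28,0,1.2,1],[0,-0.1,-0.07,0,1],[0,-0.1,-0.07,0,1],[0,-0.14,-0.08,0,1],[0,0,0,0,1],[0,0,0,0,1],[0,0,0,0,1],[0,0,0,0,1]]'
python3 -m crank '[[0,0,0,0,1],[0,0,0,0,1],[0,0,0,0,4],[0,0,0,0,4],[0,0,0,0,4],[0,0,0,0,4],[0,0,-2,0,4],[0,0,-3,0,4],[0,0,-3,0,4],[0,0,-3,0,4]]'
python3 -m crank '[[-2.3,-2.8,-0.8,7,5],[-1.5,-2.8,-0.8,7,5],[-1.2,-3,-0.8,7,5],[-1,-3.2,-1,7,5],[0,-3,-1,7,5],[0,0,-1,7,5],[0,0,-1,7,5],[0,0,-1,7,5],[0,0,0,7,5],[0,0,0,7,5]]'|head -3
python3 - <<'E'
from h import *
go(501,-370,331,-3)
E
```

```text
time_s: 29.87
tool_pos: [642.8, -256.9, 145.2]
tcp_rot: [0.0, 0.726, 0.688, 0.0]
contact_force: [5.0, 0.5, 2.0]
grip_width: 10.5
grip_force: 33.2
time_s: 30.7
tool_pos: [642.0, -256.7, 255.8]
tcp_rot: [-0.0, 0.726, 0.688, -0.0]
contact_force: [0.2, -0.8, 0.3]
grip_width: 40.0
grip_force: 0.0
time_s: 31.53
tool_pos: [491.8, -271.5, 329.6]
tcp_rot: [0.0, 0.99, 0.144, 0.0]
now [ 491.8 -271.5  329.6] yaw 16.6 | turn 19.6 deg then shift tool x 1.44 y 9.79 z -0.14 cm | rows>=2.4; q [ 0.68  0.2  -0.34  1.76  0.07  1.19 -0.96]
```

```bash
python3 -m crank '[[0,0,0,6.6,5],[0,0,0,6.5,5],[0,0,0,6.5,5],[0.4,2.6,0,0,5],[0.4,2.6,0,0,5],[0.4,2.4,0,0,5],[0.3,2.2,0,0,5],[0,0,0,0,5],[0,0,0,0,5],[0,0,0,0,5]]'|head -3
cat > tab.py <<'E'
from h import *
def run(name):
    im=cv2.imread(f"pics/{name}_raw.png");cm=np.load(f"pics/{name}.npy",allow_pickle=True).item();g=cv2.GaussianBlur(cv2.cvtColor(im,cv2.COLOR_BGR2GRAY),(3,3),0).astype(float)
    C=np.array([634.2,-368.4])
    def fit(y0,y1,z,n,sg,h):  # edge predicted in base-yaw frame: hx offset n, hy y0..y1, height z
        a=np.radians(h);X=np.array([np.cos(a),np.sin(a)]);Y=np.array([-X[1],X[0]])
        U=w2p(cm,[np.r_[C+n*X+y*Y,z] for y in np.linspace(y0,y1,60)])
        P=[]
        for c,r in U:
            c=int(round(c)); lo=int(r)-7
            if lo<1 or c<0 or c>639: continue
            d=np.diff(g[:,c])*sg;k=lo+np.argmax(d[lo:lo+15]);P.append((c,k+.5))
        P=np.array(P);ok=np.ones(len(P),bool)
        for _ in range(6):
            f=np.polyfit(P[ok,0],P[ok,1],1);r=abs(P[:,1]-np.polyval(f,P[:,0]));ok=r<max(.8,2*np.median(r))
        W=p2w(cm,[(P[0,0],np.polyval(f,P[0,0])),(P[-1,0],np.polyval(f,P[-1,0]))],[z,z]);d=W[1]-W[0]
        ang=(np.degrees(np.arctan2(d[1],d[0]))+180)%180-90
        mid=W.mean(0)[:2]-C; print(f"n={n:.0f} z={z:.0f} sg={sg} yaw {ang:.2f} dist-from-axis {mid@X:.1f} inliers {ok.sum()}/{len(P)} res {r[ok].mean():.2f} row {np.polyval(f,320):.1f}")
    for h in HS:
        print("h",h)
        fit(60,-60,12,-75,1,-3.2);fit(60,-60,12,-75,-1,-3.2)
        fit(80,-80,44,-53,1,h);fit(80,-80,44,-53,-1,h)
        for th in TH:
            t=np.radians(th); fit(80,-80,40+115*np.sin(t)+5*np.cos(t)*0,-50+115*np.cos(t)+5,-1,h)
E
python3 - <<'E'
from h import *
import tab
snap("wrist","w9");snap("top","t9");snap("side","s9")
tab.TH=(57.7,)
tab.HS=(0.3,);print("OLD");tab.run("w8")
tab.TH=(60,);tab.HS=(-3,);print("NEW");tab.run("w9")
print(camera_model("wrist")["eye"],np.load("pics/w8.npy",allow_pickle=True).item()["eye"])
E
```

```text
time_s: 32.37
tool_pos: [502.2, -369.3, 328.6]
tcp_rot: [-0.0, 1.0, -0.023, -0.0]
OLD
h 0.3
n=-75 z=12 sg=1 yaw -2.81 dist-from-axis -77.1 inliers 36/60 res 0.08 row 118.3
n=-75 z=12 sg=-1 yaw -3.04 dist-from-axis -73.2 inliers 55/60 res 0.00 row 115.5
n=-53 z=44 sg=1 yaw 0.38 dist-from-axis -53.3 inliers 55/60 res 0.31 row 99.3
n=-53 z=44 sg=-1 yaw 0.34 dist-from-axis -49.3 inliers 39/60 res 0.25 row 96.0
n=16 z=137 sg=-1 yaw 0.25 dist-from-axis 16.6 inliers 60/60 res 0.30 row 19.1
NEW
h -3
n=-75 z=12 sg=1 yaw -2.71 dist-from-axis -76.9 inliers 48/60 res 0.00 row 118.5
n=-75 z=12 sg=-1 yaw -2.71 dist-from-axis -72.9 inliers 52/60 res 0.00 row 115.5
n=-53 z=44 sg=1 yaw -0.34 dist-from-axis -53.3 inliers 57/60 res 0.28 row 100.2
n=-53 z=44 sg=-1 yaw -2.65 dist-from-axis -51.1 inliers 47/60 res 2.09 row 98.6
n=13 z=140 sg=-1 yaw -0.47 dist-from-axis 13.9 inliers 59/60 res 0.29 row 22.3
[ 575.20194117 -372.48729543  446.91571559] [ 574.23017164 -385.36431418  448.6458944 ]
```

```bash
python3 -m crank '[[0,0,0,-7.1,4],[0,0,0,-7.1,4],[0,0,0,-7.1,4],[0,0,0,-7.1,4],[0,0,0,-7.1,4],[0,0,0,-7.1,4],[0,0,0,-7.1,4],[0,0,0,-7.1,4],[0,0,0,-7.1,4],[0,0,0,-7.1,4]]' 60|head -3
python3 -m crank '[[0,0,0,-7.1,4],[0,0,0,-7.1,4],[0,0,0,-7.1,4],[2.3,2.8,1.8,0,4],[2.3,2.8,1.8,0,4],[2.3,2.8,1.8,0,4],[2.3,2.8,1.8,0,4],[2.3,2.7,1.8,0,4],[0,0,0,0,4],[0,0,0,0,4]]'|head -3
python3 - <<'E'
from h import *
go(641,-254.4,142,89.6)
E
```

```text
time_s: 33.35
tool_pos: [502.4, -369.3, 329.1]
tcp_rot: [0.0, 0.826, 0.564, 0.0]
time_s: 34.18
tool_pos: [643.0, -252.6, 237.5]
tcp_rot: [-0.001, 0.708, 0.706, 0.0]
now [ 643.  -252.6  237.5] yaw 89.9 | turn 0.3 deg then shift tool x -0.18 y -0.20 z 9.55 cm | rows>=2.3; q [ 0.65  0.52 -0.52  1.55  0.27  1.14  0.07]
```

```bash
python3 -m crank '[[-0.2,-0.2,2.5,0,4],[0,0,2.5,0,4],[0,0,2.5,0,4],[0,0,1.2,0,4],[0,0,0.8,0,4],[0,0,0,0,4],[0,0,0,0,0.9],[0,0,0,0,0.9],[0,0,0,0,0.9],[0,0,0,0,0.9]]' 60|head -4
python3 -m crank '[[0,0,0,0,0.9],[0,0,0,0,0.9],[0,0.26,0,1.3,0.9],[0,0.26,0,1.3,0.9],[0,0.25,0,1.3,0.9],[-0.05,0.25,0,1.3,0.9],[0,0,0,0,0.9],[0,0,0,0,0.9],[0,0,0,0,0.9],[0,0,0,0,0.9]]'
python3 -m crank '[[0,0,0,0,1],[0,0,0,0,1],[0,0,0,0,4],[0,0,0,0,4],[0,0,0,0,4],[0,0,0,0,4],[0,0,-2,0,4],[0,0,-3,0,4],[0,0,-3,0,4],[0,0,-3,0,4]]'|head -5
python3 -m crank '[[-2.3,-2.8,-0.8,7,5],[-1.5,-2.8,-0.8,7,5],[-1.2,-3,-0.8,7,5],[-1,-3.2,-1,7,5],[0,-3,-1,7,5],[0,0,-1,7,5],[0,0,-1,7,5],[0,0,-1,7,5],[0,0,0,7,5],[0,0,0,7,5]]'|head -3
python3 -m crank '[[0,0,0,6.6,5],[0,0,0,6.5,5],[0,0,0,4,5],[0.4,2.6,0,0,5],[0.4,2.6,0,0,5],[0.4,2.4,0,0,5],[0.3,2.2,0,0,5],[0,0,0,0,5],[0,0,0,0,5],[0,0,0,0,5]]'|head -3
python3 - <<'E'
from h import *
import tab
snap("wrist","w10");snap("top","t10");snap("side","s10");print(yaw())
tab.TH=(60,);tab.HS=(-3,);tab.run("w10")
E
```

```text
time_s: 35.02
tool_pos: [641.0, -257.9, 145.5]
tcp_rot: [0.001, 0.709, 0.705, 0.001]
contact_force: [1.5, 1.8, 6.3]
time_s: 35.85
tool_pos: [651.0, -258.9, 144.5]
tcp_rot: [0.001, 0.741, 0.672, 0.0]
contact_force: [2.5, -0.8, 5.6]
grip_width: 9.5
grip_force: 48.5
time_s: 36.68
tool_pos: [649.8, -258.6, 254.8]
tcp_rot: [-0.001, 0.741, 0.672, -0.0]
contact_force: [-0.1, -0.4, 0.4]
grip_width: 40.0
time_s: 37.52
tool_pos: [499.2, -266.8, 328.6]
tcp_rot: [0.0, 0.992, 0.122, 0.0]
time_s: 38.35
tool_pos: [509.6, -364.7, 327.6]
tcp_rot: [-0.0, 1.0, -0.023, -0.0]
-2.6132271516337977
h -3
n=-75 z=12 sg=1 yaw -2.69 dist-from-axis -76.5 inliers 33/60 res 0.00 row 123.5
n=-75 z=12 sg=-1 yaw -3.30 dist-from-axis -72.7 inliers 55/60 res 0.27 row 120.8
n=-53 z=44 sg=1 yaw -3.98 dist-from-axis -53.4 inliers 56/60 res 0.30 row 106.5
n=-53 z=44 sg=-1 yaw -3.76 dist-from-axis -49.5 inliers 42/60 res 0.35 row 103.3
n=13 z=140 sg=-1 yaw -4.08 dist-from-axis 15.1 inliers 60/60 res 0.24 row 29.6
```

```bash
python3 -m crank '[[-0.4,-3.9,0,0,5],[-0.4,-3.9,0,0,5],[-0.4,-3.9,0,0,5],[-0.4,-3.9,0,0,5],[-0.4,-3.9,0,0,5],[-0.4,-3.9,0,0,5],[-0.4,-3.9,0,0,5],[-0.4,-3.9,0,0,5],[-0.4,-3.9,0,0,5],[-0.4,-3.9,0,0,5]]' 50|head -3
python3 -m crank '[[-0.4,-3.9,0,0,5],[-0.4,-3.9,0,0,5],[-0.4,-3.9,0,0,5],[-0.4,-3.9,0,0,5],[-0.4,-2,0,0,5],[0,0,0,0,5],[0,0,0,0,5],[0,0,0,0,5],[0,0,0,0,5],[0,0,0,0,5]]'|head -3
cat > ga.py <<'E'
from h import *
def gauges(im,cm,dbg=False):
    hsv=cv2.cvtColor(im,cv2.COLOR_BGR2HSV)
    m=((hsv[...,1]<60)&(hsv[...,2]>150)).astype(np.uint8)*255
    m2=cv2.morphologyEx(m,cv2.MORPH_CLOSE,np.ones((5,5),np.uint8))
    out=[]
    for c in cv2.findContours(m2,cv2.RETR_EXTERNAL,cv2.CHAIN_APPROX_NONE)[0]:
        if cv2.contourArea(c)<400: continue
        W=p2w(cm,c[:,0].astype(float)+0.0,[4.]*len(c))[:,:2].astype(np.float32)
        (cx,cy),(a,b),an=cv2.minAreaRect(W)
        if b>a: a,b,an=b,a,an+90
        out.append((round(cx,1),round(cy,1),round(a,1),round(b,1),round(an%180,1)))
    return out
E
python3 - <<'E'
from h import *
from ga import *
im,cm=snap("wrist","w11")
for g in gauges(im,cm): print(g)
E
```

```text
time_s: 39.33
tool_pos: [486.9, 28.4, 328.3]
tcp_rot: [0.0, 1.0, -0.023, 0.001]
time_s: 40.17
tool_pos: [476.2, 201.8, 327.9]
tcp_rot: [0.0, 1.0, -0.024, 0.0]
(401.1, 368.7, 153.1, 40.4, 66.2)
(436.0, 205.9, 63.6, 39.8, 94.3)
(488.4, 345.4, 45.7, 23.0, 2.2)
(446.5, -240.9, 168.7, 130.2, 4.9)
(617.6, 394.0, 148.8, 40.2, 82.1)
```

```bash
python3 -m crank '[[0,0,0,-7,5],[0,0,0,-7,5],[0,0,0,-7,5],[0,0,0,-7,5],[0,0,0,-7,5],[0,0,0,-7,5],[0,0,0,-7,5],[0,0,0,-7,5],[0,0,0,-7,5],[0,0,0,-7,5]]' 50|head -3
python3 -m crank '[[0,0,0,-7,5],[0,0,0,-7,5],[0,0,0,-7,5],[0,0,0,-6,5],[0,0,0,0,5],[0,0,0,0,5],[0,0,0,0,5],[0,0,0,0,5],[0,0,0,0,5],[0,0,0,0,5]]'|head -3
python3 - <<'E'
from h import *
from ga import *
im,cm=snap("wrist","w12")
for g in gauges(im,cm): print(g)
go(442.6,118,100,94.3)
E
```

```text
time_s: 41.05
tool_pos: [476.2, 202.1, 327.9]
tcp_rot: [0.0, 0.831, 0.556, 0.0]
time_s: 41.88
tool_pos: [476.0, 202.8, 327.9]
tcp_rot: [0.0, 0.68, 0.733, 0.0]
(435.3, 204.7, 65.5, 38.8, 93.5)
(490.2, 344.0, 45.3, 22.4, 4.3)
(614.0, 370.8, 106.4, 40.1, 81.9)
(395.0, 353.8, 123.6, 40.7, 67.2)
now [476.  202.8 327.9] yaw 94.3 | turn -0.0 deg then shift tool x -8.21 y -3.97 z 22.79 cm | rows>=6.0; q [ 0.25  0.19 -0.87  1.83  0.16  1.2  -0.59]
```

```bash
python3 -m crank '[[-1.2,-0.6,3,0,5],[-1.2,-0.6,3,0,5],[-1.2,-0.6,3,0,5],[-1.2,-0.6,3,0,5],[-1.2,-0.6,3,0,5],[-1.2,-0.6,3,0,5],[-1,-0.4,3,0,5],[0,0,2,0,5],[0,0,1.5,0,5],[0,0,0,0,5]]'|head -4
python3 - <<'E'
from h import *
from ga import *
im,cm=snap("wrist","w13")
for g in gauges(im,cm): print(g)
show(im,"w13",(100,60,540,390),1.5)
go(442.6,118,33,94.3)
E
```

```text
time_s: 42.77
tool_pos: [441.0, 117.5, 80.5]
tcp_rot: [-0.001, 0.68, 0.733, -0.001]
contact_force: [-0.9, 0.2, -0.0]
(436.6, 195.9, 84.8, 40.7, 95.0)
now [441.6 118.1  82. ] yaw 94.3 | turn 0.0 deg then shift tool x -0.02 y 0.10 z 4.90 cm | rows>=1.2; q [ 0.21  0.42 -0.72  2.19  0.44  0.68 -0.73]
```

View pics/w13.png

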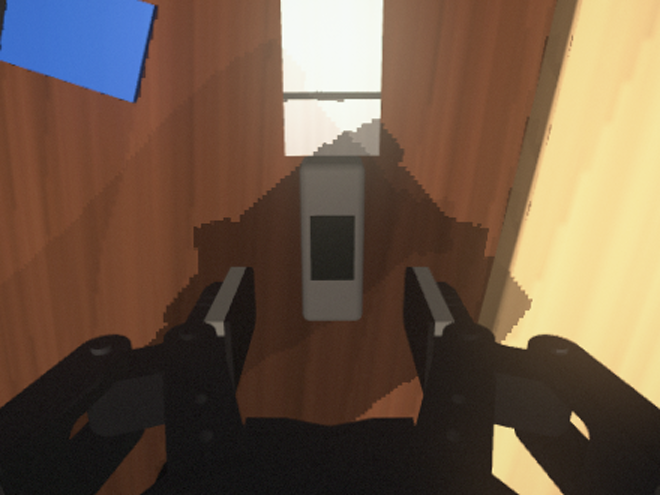

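Gauge is centred between the fingers: line at row 97, handle from (305,165) to (362,320). Descending and gripping.

```bash
python3 -m crank '[[0,0.15,2,-0.7,5],[0,0,1.8,0,5],[0,0,1,0,5],[0,0,0,0,5],[0,0,0,0,2],[0,0,0,0,2],[0,0,0,0,2],[0,0,0,0,2],[0,0,0,0,2],[0,0,0,0,2]]' 50
python3 -m crank '[[0,0,0,0,2],[0,0,0,0,2],[0,0,-1.5,0,2],[0,0,-2.5,0,2],[0,0,-3,0,2],[0,0,-3,0,2],[0,0,0,0,2],[0,0,0,0,2],[0,0,0,0,2],[0,0,0,0,2]]'
python3 - <<'E'
from h import *
from ga import *
s=read_state();im,cm=snap("wrist","w14");M=rot(s['tcp_rot'])
print(s['tool_pos'],yaw(s))
E
```

```text
time_s: 43.65
tool_pos: [444.5, 118.4, 36.2]
tcp_rot: [0.001, 0.675, 0.737, 0.001]
contact_force: [-2.0, 1.0, 7.7]
grip_width: 24.6
grip_force: 48.9
time_s: 44.48
tool_pos: [443.4, 117.8, 134.4]
tcp_rot: [-0.0, 0.676, 0.737, -0.0]
contact_force: [0.3, -0.6, 0.3]
grip_width: 24.7
grip_force: 50.0
[443.42531964 117.83070568 134.4370141 ] 95.01383996262756
```

```bash
python3 -m crank '[[0,0,0,7,2],[0,0,0,7,2],[0,0,0,7,2],[0,0,0,7,2],[0,0,0,7,2],[0,0,0,7,2],[0,0,0,7,2],[0,0,0,7,2],[0,0,0,7,2],[0,0,0,7,2]]' |head -3
python3 -m crank '[[0,0,0,7,2],[0,0,0,7,2],[0,0,0,7,2],[0,0,0,7,2],[0,0,0,0.3,2],[0,0,0,0,2],[0,0,0,0,2],[0,0,0,0,2],[0,0,0,0,2],[0,0,0,0,2]]'
python3 - <<'E'
from h import *
go(487.5,11.8,59,-3.3)
E
```

```text
time_s: 45.37
tool_pos: [443.3, 118.2, 134.0]
tcp_rot: [-0.0, 0.977, 0.214, -0.001]
time_s: 46.2
tool_pos: [443.8, 118.1, 134.8]
tcp_rot: [-0.0, 1.0, -0.028, -0.0]
contact_force: [-0.1, -0.2, -1.2]
grip_width: 24.9
grip_force: 50.0
now [443.8 118.1 134.8] yaw -3.2 | turn 0.1 deg then shift tool x 4.97 y 10.36 z 7.58 cm | rows>=3.4; q [-0.    0.27 -0.45  2.17  0.17  0.74 -2.19]
```

```bash
python3 -m crank '[[1,2.1,0,0,2],[1,2.1,0.5,0,2],[1,2.1,1,0,2],[1,2.1,1.5,0,2],[1,2,2,0,2],[0,0,1.6,0,2],[0,0,1,0,2],[0,0,0,0,2],[0,0,0,0,2],[0,0,0,0,2]]'
cat >> ga.py <<'E'
def held(im,cm,s,dz,vmin=150):
    "blade of held gauge: underside dz below TCP -> centre in tool axes (ahead, left) and yaw rel"
    hsv=cv2.cvtColor(im,cv2.COLOR_BGR2HSV);z=s['tool_pos'][2]-dz+4
    g=((hsv[...,1]<60)&(hsv[...,2]>vmin)).astype(np.uint8)*255
    a=np.radians(yaw(s));X=np.array([np.cos(a),np.sin(a)]);Y=np.array([-X[1],X[0]])
    for k in(1,5):
      for c in cv2.findContours(cv2.morphologyEx(g,cv2.MORPH_CLOSE,np.ones((k,k),np.uint8)),cv2.RETR_EXTERNAL,cv2.CHAIN_APPROX_NONE)[0]:
        if cv2.contourArea(c)<600: continue
        W=p2w(cm,c[:,0].astype(float),[z]*len(c))[:,:2]-s['tool_pos'][:2]
        L=np.c_[W@X,W@Y].astype(np.float32);(p,q),(w,h),an=cv2.minAreaRect(L)
        if abs(q)>120: continue
        print("k",k,"ahead %.1f left %.1f size %.1f %.1f ang %.1f"%(p,q,w,h,an),"x range",L[:,0].min().round(1),L[:,0].max().round(1))
E
python3 - <<'E'
from h import *
from ga import *
s=read_state();im,cm=snap("wrist","w15");held(im,cm,s,36.2)
go(487.5,11.8,59,-3.3)
E
```

```text
time_s: 47.03
tool_pos: [488.0, 12.3, 59.6]
tcp_rot: [-0.0, 1.0, -0.028, 0.0]
contact_force: [-0.8, -0.6, -0.1]
grip_width: 24.6
grip_force: 49.9
k 1 ahead 52.6 left 0.4 size 39.9 14.6 ang 89.9 x range 45.3 59.9
k 1 ahead 90.2 left 0.6 size 55.0 40.3 ang 0.4 x range 62.7 117.5
k 5 ahead 52.1 left 0.4 size 39.9 15.6 ang 89.9 x range 44.3 59.9
k 5 ahead 90.2 left 0.6 size 55.0 40.3 ang 0.4 x range 62.7 117.5
now [488.2  12.2  59.8] yaw -3.2 | turn 0.1 deg then shift tool x -0.07 y 0.04 z 0.08 cm | rows>=0.0; q [ 0.13  0.43 -0.34  2.15  0.25  0.59 -2.02]
```

```bash
python3 -m crank '[[0,0.1,0.12,0,2],[0.7,0,0,0,2],[0.8,0,0,0,2],[0.8,0,0,0,2],[0.8,0,0,0,2],[0.8,0,0,0,2],[0.8,0,0,0,2],[0.8,0,0,0,2],[0.7,0,0,0,2],[0,0,0,0,2]]'
python3 - <<'E'
from h import *
from ga import *
s=read_state();im,cm=snap("wrist","w16");held(im,cm,s,36.2)
d=np.array([617.6,4.3])-s['tool_pos'][:2];a=np.radians(-3.3);print(s['tool_pos'],d@[np.cos(a),np.sin(a)],d@[-np.sin(a),np.cos(a)])
E
```

```text
time_s: 47.92
tool_pos: [551.2, 6.9, 57.6]
tcp_rot: [-0.0, 1.0, -0.029, 0.0]
contact_force: [-0.1, -0.2, -0.2]
grip_width: 24.4
grip_force: 49.9
k 1 ahead 52.6 left 0.5 size 39.6 14.6 ang 89.9 x range 45.3 59.9
k 5 ahead 51.6 left 0.5 size 39.6 16.5 ang 88.7 x range 43.3 59.9
[551.16705645   6.88096326  57.64881748] 66.47135618738939 1.2474642087312846
```

```bash
cat >> ga.py <<'E'
def front(im,cm,s,zt,mouth,yw=-3.3):
    "volume front top edge, from vertical gradients in columns; distance ahead of TCP"
    a=np.radians(yw);X=np.array([np.cos(a),np.sin(a)]);N=np.array([-X[1],X[0]]);g=cv2.GaussianBlur(im,(3,3),0).astype(float)
    for lo,hi,lab in((-40,-23,"apronR"),(-17,17,"blade"),(23,40,"apronL")):
        P=[]
        for l in np.linspace(lo,hi,25):
            u=w2p(cm,[np.r_[mouth+l*N,zt]])[0]; c=int(round(u[0]));r=int(u[1])
            if r<10 or r>390: continue
            d=np.abs(np.diff(g[r-9:r+10,c],axis=0)).sum(1);P.append((c,r-9+np.argmax(d)+.5))
        if not P: print("out of view");return
        P=np.array(P);W=p2w(cm,P,[zt]*len(P))[:,:2]-s['tool_pos'][:2]
        print(lab,"front edge ahead of TCP: median %.1f  spread %.1f  row %.1f"%(np.median(W@X),np.std(W@X),np.median(P[:,1])))
E
python3 - <<'E'
from h import *
from ga import *
s=read_state();im=cv2.imread("pics/w16_raw.png");cm=np.load("pics/w16.npy",allow_pickle=True).item()
front(im,cm,s,56,np.array([617.6,4.3]))
# column profile through blade centre
u=w2p(cm,[np.r_[s['tool_pos'][:2]+np.array([55*.998,-55*.0576]),25.4]])[0];c=int(u[0])
for r in range(60,150,2): print(r,im[r,c].tolist(),im[r,c+45].tolist())
E
```

```text
apronR front edge ahead of TCP: median 67.1  spread 1.3  row 123.5
blade front edge ahead of TCP: median 65.9  spread 0.6  row 126.5
apronL front edge ahead of TCP: median 67.2  spread 0.0  row 123.5
60 [99, 136, 201] [87, 124, 188]
62 [98, 136, 201] [87, 123, 189]
64 [100, 138, 202] [88, 124, 190]
66 [101, 139, 203] [90, 127, 191]
68 [100, 138, 203] [87, 124, 189]
70 [100, 140, 204] [87, 125, 189]
72 [100, 139, 205] [90, 127, 191]
74 [101, 140, 205] [91, 127, 192]
76 [102, 140, 205] [91, 127, 192]
78 [102, 141, 206] [92, 129, 193]
80 [102, 140, 207] [90, 129, 193]
82 [103, 142, 208] [92, 129, 194]
84 [105, 144, 209] [91, 127, 193]
86 [103, 142, 209] [92, 129, 194]
88 [104, 143, 210] [94, 131, 196]
90 [105, 144, 211] [91, 129, 194]
92 [104, 143, 209] [92, 129, 195]
94 [105, 144, 210] [93, 130, 195]
96 [106, 146, 212] [95, 131, 197]
98 [107, 147, 213] [95, 131, 197]
100 [108, 147, 214] [94, 132, 196]
102 [108, 147, 213] [96, 133, 198]
104 [108, 149, 214] [94, 132, 197]
106 [108, 148, 214] [94, 133, 198]
108 [110, 149, 215] [94, 132, 197]
110 [109, 150, 215] [92, 130, 196]
112 [110, 151, 217] [97, 135, 200]
114 [109, 150, 216] [97, 135, 201]
116 [110, 151, 217] [96, 135, 199]
118 [112, 153, 218] [96, 134, 200]
120 [112, 152, 218] [52, 73, 110]
122 [113, 154, 219] [51, 72, 108]
124 [218, 232, 241] [73, 104, 137]
126 [219, 231, 231] [81, 115, 145]
128 [94, 108, 122] [89, 125, 159]
130 [93, 106, 121] [90, 128, 161]
132 [92, 105, 121] [88, 126, 159]
134 [104, 115, 128] [91, 130, 163]
136 [127, 140, 156] [90, 128, 163]
138 [127, 139, 154] [92, 130, 164]
140 [127, 139, 154] [91, 131, 165]
142 [125, 138, 152] [93, 132, 166]
144 [125, 140, 153] [92, 133, 165]
146 [125, 138, 152] [91, 130, 164]
148 [124, 138, 152] [90, 128, 160]
```

```bash
python3 -m crank '[[0.2,0,0,0,2],[0.2,0,0,0,2],[0.18,0,0,0,2],[0,0,0,0,2],[0,0,0,0,2],[0,0,0,0,2],[0,0,0,0,2],[0,0,0,0,2],[0,0,0,0,2],[0,0,0,0,2]]'
python3 - <<'E'
from h import *
from ga import *
s=read_state();im,cm=snap("wrist","w17");held(im,cm,s,36.2)
front(im,cm,s,56,np.array([617.6,4.3]))
u=w2p(cm,[np.r_[s['tool_pos'][:2]+np.array([55*.998,-55*.0576]),25.4]])[0];c=int(u[0])
a=np.radians(yaw(s));X=[np.cos(a),np.sin(a)]
for r in range(134,158): print(r,im[r,c].tolist(),im[r,c+20].tolist(),round(float((p2w(cm,[(c,r)],[s['tool_pos'][2]-32.2])[0,:2]-s['tool_pos'][:2])@X),1))
E
```

```text
time_s: 48.8
tool_pos: [555.4, 6.5, 57.7]
tcp_rot: [-0.0, 1.0, -0.029, -0.0]
contact_force: [0.2, -0.8, -0.8]
grip_width: 24.4
grip_force: 49.9
k 1 ahead 49.6 left 0.4 size 39.8 18.5 ang 89.0 x range 40.2 59.0
k 5 ahead 49.6 left 0.4 size 39.8 18.5 ang 89.0 x range 40.2 59.0
apronR front edge ahead of TCP: median 61.7  spread 0.2  row 135.5
blade front edge ahead of TCP: median 62.0  spread 1.3  row 134.5
apronL front edge ahead of TCP: median 62.0  spread 0.2  row 134.5
134 [113, 154, 220] [53, 75, 111] 59.4
135 [121, 145, 180] [103, 119, 141] 58.9
136 [129, 143, 160] [127, 140, 157] 58.4
137 [131, 143, 158] [128, 142, 158] 58.0
138 [128, 141, 157] [132, 144, 159] 57.5
139 [127, 140, 155] [128, 141, 157] 57.0
140 [128, 141, 157] [130, 143, 159] 56.5
141 [129, 142, 158] [129, 141, 157] 56.1
142 [130, 143, 157] [131, 143, 158] 55.6
143 [127, 140, 155] [130, 143, 158] 55.1
144 [127, 141, 156] [129, 142, 157] 54.6
145 [127, 140, 156] [129, 143, 158] 54.1
146 [127, 140, 156] [129, 142, 158] 53.6
147 [128, 141, 155] [129, 142, 158] 53.2
148 [128, 140, 156] [129, 142, 157] 52.7
149 [127, 140, 155] [129, 142, 156] 52.2
150 [128, 140, 155] [129, 142, 157] 51.7
151 [124, 138, 152] [128, 141, 155] 51.2
152 [126, 138, 153] [128, 142, 155] 50.7
153 [126, 139, 153] [129, 141, 156] 50.2
154 [128, 139, 153] [130, 143, 156] 49.7
155 [124, 137, 152] [128, 141, 155] 49.2
156 [123, 136, 151] [127, 140, 155] 48.7
157 [125, 137, 152] [127, 140, 155] 48.3
```

```bash
python3 -m crank '[[0.05,0,0.07,0,2],[0,0,0.07,0,2],[0,0,0,0,2],[0,0,0,0,2],[0,0,0,0,2],[0,0,0,0,4.5],[0,0,0,0,4.5],[0,0,0,0,4.5],[0,0,0,0,4.5],[0,0,0,0,4.5]]'
python3 -m crank '[[0,0,0,0,4.5],[0,0,-2,0,5],[0,0,-3,0,5],[-1,-1,-3,0,5],[-1,-2,-3,0,5],[-1,-3,-2.5,0,5],[-1,-3.5,-2,0,5],[-1,-3.5,-2,0,5],[-1,-3.5,-2,0,5],[-1,-3.5,-2,0,5]]'
python3 - <<'E'
from h import *
from ga import *
im,cm=snap("wrist","w18")
for g in gauges(im,cm): print(g)
s=read_state();go(395,340,260,66)
E
```

```text
time_s: 49.68
tool_pos: [555.9, 6.5, 56.3]
tcp_rot: [-0.0, 1.0, -0.029, 0.0]
contact_force: [0.4, -0.1, -0.2]
grip_width: 45.2
grip_force: 0.0
time_s: 50.52
tool_pos: [496.7, 211.6, 272.6]
tcp_rot: [0.0, 1.0, -0.029, 0.0]
contact_force: [1.5, 0.3, -0.0]
grip_width: 49.9
grip_force: 0.0
(407.1, 385.4, 121.0, 42.1, 65.1)
(487.7, 347.1, 45.9, 23.8, 1.8)
(440.7, -211.7, 170.3, 64.3, 4.9)
(568.2, -7.0, 101.1, 43.3, 1.0)
(617.7, 395.8, 149.2, 40.2, 82.3)
now [495.6 219.9 276.7] yaw -2.9 | turn -68.9 deg then shift tool x 6.88 y -14.08 z 1.67 cm | rows>=3.8; q [-0.09  0.23 -0.51  1.86  0.12  1.08 -2.27]
```

```bash
python3 -m crank '[[0,0,0,-6.9,5],[0,0,0,-6.9,5],[0,0,0,-6.9,5],[0,0,0,-6.9,5],[0,0,0,-6.9,5],[0,0,0,-6.9,5],[0,0,0,-6.9,5],[0,0,0,-6.9,5],[0,0,0,-6.9,5],[0,0,0,-6.9,5]]'|head -3
python3 - <<'E'
from h import *
go(384,330,84,66.2)
E
```

```text
time_s: 51.4
tool_pos: [497.5, 209.9, 271.1]
tcp_rot: [0.0, 0.838, 0.545, -0.0]
now [497.5 209.9 271.1] yaw 66.1 | turn -0.1 deg then shift tool x 6.41 y -15.23 z 18.71 cm | rows>=6.1; q [ 0.06  0.26 -0.68  1.86  0.18  1.09 -1.1 ]
```

```bash
python3 -m crank '[[0.8,-1.9,1,0,5],[0.8,-1.9,2,0,5],[0.8,-1.9,2,0,5],[0.8,-1.9,2.5,0,5],[0.8,-1.9,2.5,0,5],[0.8,-1.9,2.5,0,5],[0.8,-1.9,2.5,0,5],[0.8,-1.9,2.5,0,5],[0,0,1.2,0,5],[0,0,0,0,5]]'|head -3
python3 - <<'E'
from h import *
from ga import *
im,cm=snap("wrist","w19")
for g in gauges(im,cm):
    print(g)
    if 80<g[2]<90:
        a=np.radians(g[4]);x,y=g[0]-77.5*np.cos(a),g[1]-77.5*np.sin(a);print("grip",x,y);go(x,y,34,g[4])
E
```

```text
time_s: 52.23
tool_pos: [383.6, 330.7, 81.9]
tcp_rot: [-0.0, 0.839, 0.544, -0.002]
(493.0, 340.5, 46.9, 23.0, 2.1)
(414.9, 400.5, 85.1, 40.6, 66.6)
grip 384.1210384758045 329.37401650949147
now [384.7 330.5  83.4] yaw 65.8 | turn -0.8 deg then shift tool x -0.13 y -0.01 z 4.94 cm | rows>=1.2; q [-0.3   0.47 -0.64  2.09  0.42  0.72 -1.64]
```

```bash
python3 -m crank '[[-0.1,0,2,-0.7,5],[0,0,1.8,0,5],[0,0,1,0,5],[0,0,0,0,5],[0,0,0,0,2],[0,0,0,0,2],[0,0,0,0,2],[0,0,0,0,2],[0,0,0,0,2],[0,0,0,0,2]]' 50
python3 -m crank '[[0,0,0,0,2],[0,0,0,0,2],[0,0,-1.5,0,2],[0,0,-2.5,0,2],[0,0,-3,0,2],[0,0,-3,0,2],[0,0,-2,0,2],[0,0,-1,0,2],[0,0,0,0,2],[0,0,0,0,2]]'
python3 - <<'E'
from h import *
m=np.array([624,104.1]);a=np.radians(-3.3);u=np.array([np.cos(a),np.sin(a)])
p=m-132*u;print(p);go(*p,60,-3.3)
E
```

```text
time_s: 53.12
tool_pos: [385.6, 330.4, 37.7]
tcp_rot: [0.0, 0.837, 0.548, 0.001]
contact_force: [-1.2, -1.7, 6.8]
grip_width: 25.1
grip_force: 49.2
time_s: 53.95
tool_pos: [385.1, 329.8, 166.4]
tcp_rot: [0.0, 0.837, 0.547, 0.0]
contact_force: [0.4, 0.1, -1.7]
grip_width: 24.4
grip_force: 49.8
[492.21888021 111.69845156]
now [385.1 329.8 166.4] yaw 66.4 | turn 69.7 deg then shift tool x 11.95 y 21.16 z 10.64 cm | rows>=6.5; q [-0.22  0.34 -0.72  2.03  0.3   0.87 -1.52]
```

```bash
python3 -m crank '[[0,0,0,6.9,2],[0,0,0,7,2],[0,0,0,7,2],[0,0,0,7,2],[0,0,0,7,2],[0,0,0,7,2],[0,0,0,7,2],[0,0,0,7,2],[0,0,0,7,2],[0,0,0,6.9,2]]'
python3 -m crank '[[1.6,2.9,0,0,2],[1.7,3,0,0,2],[1.7,3,0,0,2],[1.7,3,0.5,0,2],[1.7,3,1,0,2],[1.7,3,2,0,2],[1.8,3.2,2.5,0,2],[0,0,2.6,0,2],[0,0,2,0,2],[0,0,0,0,2]]'
python3 - <<'E'
from h import *
from ga import *
s=read_state();im,cm=snap("wrist","w20");held(im,cm,s,37.7)
m=np.array([624,104.1]);d=m-s['tool_pos'][:2];a=np.radians(-3.3);print(s['tool_pos'],yaw(s),d@[np.cos(a),np.sin(a)],d@[-np.sin(a),np.cos(a)])
E
```

```text
time_s: 54.78
tool_pos: [384.3, 329.5, 164.6]
tcp_rot: [0.001, 0.999, -0.032, -0.001]
contact_force: [0.0, -0.2, -1.1]
grip_width: 24.3
grip_force: 49.8
time_s: 55.62
tool_pos: [487.8, 113.2, 57.4]
tcp_rot: [0.001, 1.0, -0.03, -0.003]
contact_force: [-1.8, 0.2, -1.2]
grip_width: 24.7
grip_force: 50.6
k 1 ahead 75.9 left -116.6 size 76.1 26.9 ang 0.4 x range 37.8 113.9
k 1 ahead 115.9 left -102.4 size 8.4 40.3 ang 3.0 x range 110.8 121.1
k 1 ahead 89.3 left -0.3 size 56.5 41.3 ang 0.0 x range 61.0 117.5
k 5 ahead 53.2 left 2.8 size 34.3 9.8 ang 89.8 x range 48.4 58.2
k 5 ahead 78.8 left -107.4 size 83.0 46.5 ang 3.0 x range 37.8 121.1
k 5 ahead 89.3 left -0.3 size 56.5 41.3 ang 0.0 x range 61.0 117.5
[487.79819031 113.16467266  57.38340698] -3.423539472263982 136.49776117269252 -1.209317121797262
```

Run:
```python
from h import *
from ga import *
s=read_state();im,cm=snap("wrist","w21");held(im,cm,s,37.7)
m=np.array([624,104.1]);d=m-s['tool_pos'][:2];a=np.radians(-3.3);print(s['tool_pos'],yaw(s),d@[np.cos(a),np.sin(a)],d@[-np.sin(a),np.cos(a)])
```

```text
k 1 ahead 75.2 left -115.8 size 74.8 26.3 ang 0.7 x range 37.8 112.6
k 1 ahead 115.3 left -102.1 size 9.7 39.7 ang 2.9 x range 109.6 121.1
k 1 ahead 89.3 left -0.3 size 56.6 41.3 ang 0.0 x range 61.0 117.6
k 5 ahead 78.7 left -107.0 size 83.2 45.8 ang 2.9 x range 37.8 121.1
k 5 ahead 89.3 left -0.3 size 56.6 41.3 ang 0.0 x range 61.0 117.6
[488.36760537 114.02843222  59.34144204] -3.3647870885093796 135.97901178344753 -2.1044222345601282
```

```bash
python3 -m crank '[[0,0.18,-0.06,0,2],[0.7,0,0,0,2],[0.8,0,0,0,2],[0.8,0,0,0,2],[0.8,0,0,0,2],[0.8,0,0,0,2],[0.8,0,0,0,2],[0.8,0,0,0,2],[0.8,0,0,0,2],[0.6,0,0,0,2]]'
python3 - <<'E'
from h import *
from ga import *
snap("wrist","w22");s=read_state();im,cm=snap("wrist","w22");held(im,cm,s,37.7)
m=np.array([624,104.1]);d=m-s['tool_pos'][:2];a=np.radians(-3.3);print(s['tool_pos'],yaw(s),d@[np.cos(a),np.sin(a)],d@[-np.sin(a),np.cos(a)])
front(im,cm,s,66,m)
u=w2p(cm,[np.r_[s['tool_pos'][:2]+np.array([55*.998,-55*.0576]),25.4]])[0];c=int(u[0])
for r in range(114,146,2): print(r,im[r,c].tolist(),im[r,c+20].tolist(),round(float((p2w(cm,[(c,r)],[s['tool_pos'][2]-33.7])[0,:2]-s['tool_pos'][:2])@[.9983,-.0576]),1))
E
```

```text
time_s: 56.55
tool_pos: [557.6, 108.9, 62.2]
tcp_rot: [0.0, 1.0, -0.029, -0.002]
contact_force: [0.1, 0.0, 0.4]
grip_width: 20.3
grip_force: 0.0
k 1 ahead 15.0 left -111.9 size 35.4 24.2 ang 1.3 x range -2.5 32.7
k 1 ahead 49.8 left -98.7 size 21.2 38.6 ang 0.7 x range 39.0 60.3
k 5 ahead 15.0 left -111.9 size 35.4 24.2 ang 1.3 x range -2.5 32.7
k 5 ahead 49.8 left -98.7 size 21.2 38.6 ang 0.7 x range 39.0 60.3
[560.45015157 108.82425927  62.93646379] -3.364259871652578 63.71641851897254 -1.0582403909735494
apronR front edge ahead of TCP: median 62.8  spread 0.0  row 133.5
blade front edge ahead of TCP: median 61.3  spread 1.3  row 137.5
apronL front edge ahead of TCP: median 62.9  spread 0.0  row 133.5
114 [85, 99, 189] [80, 93, 182] 68.7
116 [84, 98, 189] [82, 94, 184] 67.8
118 [86, 98, 188] [82, 95, 183] 66.9
120 [86, 100, 190] [82, 94, 183] 65.9
122 [87, 101, 190] [71, 82, 162] 65.0
124 [88, 102, 190] [68, 78, 156] 64.0
126 [89, 102, 192] [82, 93, 180] 63.1
128 [86, 102, 191] [40, 47, 95] 62.2
130 [86, 101, 191] [38, 45, 94] 61.2
132 [88, 102, 192] [42, 49, 97] 60.2
134 [86, 121, 163] [70, 99, 129] 59.3
136 [82, 115, 147] [84, 121, 153] 58.3
138 [71, 86, 105] [72, 91, 111] 57.4
140 [69, 76, 90] [68, 75, 88] 56.4
142 [94, 104, 117] [97, 105, 118] 55.4
144 [94, 104, 118] [97, 106, 120] 54.4
```

The grip slackened during insertion (width 20, force 0). I'll use the last view to see where the gauge ended up.

Run:
```python
from h import *
im,cm=snap("wrist","w23");t,_=snap("top","t23");sd,cs=snap("side","s23");print(read_state()['grip_width'],read_state()['tool_pos'])
u=w2p(cs,[(560,105,30)])[0].astype(int);print(u)
a=cv2.resize(im[80:330,120:520],None,fx=1.8,fy=1.6,interpolation=2)
b=cv2.resize(t[150:210,240:360],None,fx=3,fy=3,interpolation=2)
c=cv2.resize(sd[u[1]-30:u[1]+30,u[0]-60:u[0]+60],None,fx=3,fy=3,interpolation=2)
cv2.imwrite("pics/comp2.png",np.vstack([a,np.hstack([b,c])]))
```

```text
19.653216924925964 [559.57478618 108.66154183  63.01387278]
[291 217]
```

View pics/comp2.png

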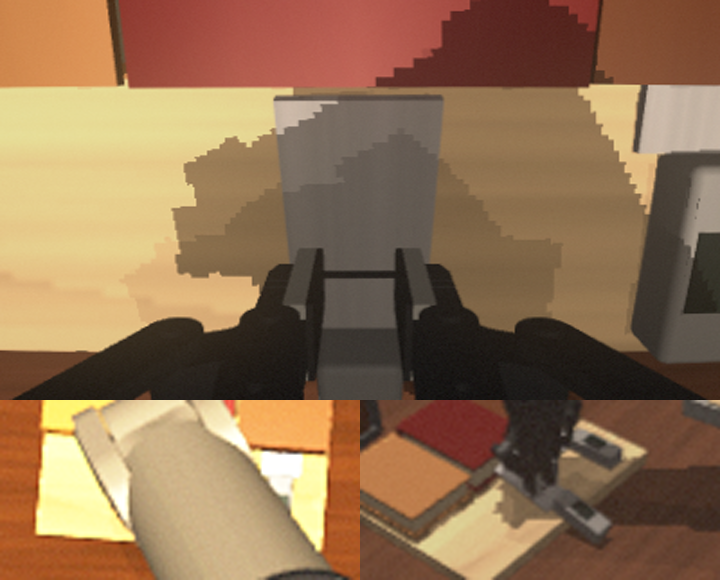

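The gauge stayed behind. Its blade tip is just before the mouth at (275–443,97), it's tipped over the board's near edge with the handle behind the fingers, and gauge 2's handle is at right. I'll lift off and locate it numerically.

```bash
python3 -m crank '[[0,0,-0.5,0,2],[0,0,-1,0,2],[0,0,-1.5,0,3],[0,0,-2,0,5],[0,0,-3,0,5],[-1,0,-3,0,5],[-2,0,-3,0,5],[-3,0,-2,0,5],[-3,0,-1,0,5],[0,0,0,0,5]]'
python3 -m crank '[[0,0,0,0,5],[0,0,0,0,5],[0,0,0,0,5],[0,0,0,0,5],[0,0,0,0,5],[0,0,0,0,5],[0,0,0,0,5],[0,0,0,0,5],[0,0,0,0,5],[0,0,0,0,5]]'|head -3
python3 - <<'E'
from h import *
im,cm=snap("wrist","w24");hsv=cv2.cvtColor(im,cv2.COLOR_BGR2HSV)
for vm in(70,150):
  m=((hsv[...,1]<75)&(hsv[...,2]>vm)).astype(np.uint8)*255;m[330:]=0
  m=cv2.morphologyEx(m,cv2.MORPH_CLOSE,np.ones((3,3),np.uint8))
  for c in cv2.findContours(m,cv2.RETR_EXTERNAL,cv2.CHAIN_APPROX_NONE)[0]:
    if cv2.contourArea(c)<250: continue
    b=cv2.boxPoints(cv2.minAreaRect(c));W=p2w(cm,b,[24]*4)[:,:2]
    print(vm,cv2.contourArea(c),b.round().astype(int).tolist(),W.round().astype(int).tolist())
E
```

```text
time_s: 57.63
tool_pos: [465.7, 114.6, 235.7]
tcp_rot: [0.0, 1.0, -0.029, 0.002]
contact_force: [2.2, -0.0, 0.3]
grip_width: 50.2
grip_force: 0.0
time_s: 58.47
tool_pos: [469.2, 114.0, 232.4]
tcp_rot: [-0.0, 1.0, -0.029, -0.0]
70 424.5 [[375, 238], [390, 234], [404, 280], [390, 284]] [[390, 53], [395, 36], [333, 18], [328, 36]]
70 432.5 [[234, 280], [248, 233], [263, 238], [249, 284]] [[346, 224], [405, 199], [398, 183], [339, 207]]
70 567.0 [[439, 234], [467, 234], [467, 260], [439, 260]] [[391, -21], [389, -54], [355, -57], [357, -23]]
70 889.0 [[103, 149], [126, 143], [136, 183], [113, 189]] [[512, 346], [517, 318], [472, 317], [467, 346]]
70 12625.0 [[540, 96], [639, 96], [639, 246], [540, 246]] [[540, -121], [537, -236], [356, -279], [367, -146]]
70 3695.5 [[-1, 71], [0, 32], [115, 35], [114, 74]] [[603, 444], [640, 432], [624, 307], [587, 316]]
70 1615.5 [[169, 23], [286, 23], [286, 46], [169, 46]] [[629, 250], [620, 137], [600, 138], [608, 254]]
70 2883.5 [[403, 20], [444, 20], [444, 119], [403, 119]] [[617, 24], [615, -16], [521, -20], [523, 23]]
70 5575.5 [[295, 18], [342, 1
[... 222 characters left out ...]
, 185], [114, 189]] [[512, 347], [516, 325], [471, 323], [467, 345]]
150 9001.5 [[557, 100], [639, 100], [639, 246], [557, 246]] [[535, -140], [533, -237], [356, -279], [365, -167]]
150 849.0 [[299, 90], [339, 90], [339, 113], [299, 113]] [[558, 129], [555, 88], [533, 89], [535, 130]]
150 2846.0 [[-1, 71], [0, 32], [113, 34], [112, 73]] [[603, 444], [640, 432], [624, 309], [588, 318]]
150 1615.5 [[169, 23], [286, 23], [286, 46], [169, 46]] [[629, 250], [620, 137], [600, 138], [608, 254]]
150 2794.0 [[403, 20], [444, 20], [444, 119], [403, 119]] [[617, 24], [615, -16], [521, -20], [523, 23]]
150 3015.0 [[295, 86], [295, 18], [342, 18], [342, 86]] [[562, 132], [624, 128], [622, 83], [559, 85]]
```

```bash
python3 - <<'E'
from h import *
go(496,111,44,-3.3)
E
python3 -m crank '[[1,0,2,0,5],[1,0.1,3,0,5],[0.7,0,3,0,5],[0,0,3,0,5],[0,0,2.5,0,5],[0,0,1.5,0,5],[0,0,1.5,0,5],[0,0,1.3,0,5],[0,0,1,0,5],[0,0,0,0,5]]'
```

```text
now [469.1 114.  232.4] yaw -3.4 | turn -0.1 deg then shift tool x 2.70 y 0.14 z 18.84 cm | rows>=4.6; q [ 0.    0.16 -0.41  2.03  0.08  0.96 -2.08]
time_s: 59.35
tool_pos: [495.2, 111.2, 42.8]
tcp_rot: [0.0, 1.0, -0.029, -0.001]
contact_force: [-1.3, 0.3, -0.4]
grip_width: 50.0
grip_force: 0.0
```

```bash
python3 -m crank '[[0,0,0,0,2],[0,0,0,0,2],[0,0,0,0,2],[0,0,0,0,2],[0,0,0,0,2],[0,0,0,0,2],[0,0,0,0,2],[0,0,0,0,2],[0,0,0,0,2],[0,0,0,0,2]]' 50
python3 -m crank '[[-0.5,0,-0.5,0,2],[-0.5,0,-1,0,2],[-0.5,0,-1.5,0,2],[-1,0,-2,0,2],[-1,0,-2,0,2],[-1,0,-2,0,2],[0,0,-1,0,2],[0,0,0,0,2],[0,0,0,0,2],[0,0,0,0,2]]'
python3 - <<'E'
from h import *
from ga import *
s=read_state();im,cm=snap("wrist","w25");held(im,cm,s,37.7)
E
```

```text
time_s: 60.18
tool_pos: [496.5, 111.5, 45.1]
tcp_rot: [-0.0, 1.0, -0.03, 0.001]
contact_force: [-1.3, -0.0, 8.9]
grip_width: 24.4
grip_force: 51.3
time_s: 61.02
tool_pos: [451.2, 113.8, 143.8]
tcp_rot: [0.0, 1.0, -0.03, -0.0]
contact_force: [-0.2, 0.6, -1.5]
grip_width: 24.9
grip_force: 50.3
k 1 ahead -18.6 left -100.7 size 20.3 19.8 ang 11.2 x range -28.4 -8.4
k 1 ahead 97.8 left -69.4 size 42.5 16.7 ang 0.8 x range 76.5 119.2
k 1 ahead 89.1 left 0.5 size 57.9 57.8 ang 90.0 x range 60.2 118.0
k 5 ahead -18.6 left -100.7 size 20.3 19.8 ang 11.2 x range -28.4 -8.4
k 5 ahead 97.8 left -69.4 size 42.5 16.7 ang 0.8 x range 76.5 119.2
k 5 ahead 89.1 left 0.5 size 57.9 57.8 ang 90.0 x range 60.2 118.0
```

```bash
python3 -m crank '[[0,0,0,-7,2],[0,0,0,-7,2],[0,0,0,-7,2],[0,0,0,-7,2],[0,0,0,-7,2],[0,0,0,-7,2],[0,0,0,-7,2],[0,0,0,-7,2],[0,0,0,-7,2],[0,0,0,-7,2]]' 50|head -3
python3 -m crank '[[0,0,0,-7,2],[0,0,0,-7,2],[0,0,0,-7,2],[0,0,0,-7,2],[0,0,2,0,2],[0,0,2,0,2],[0,0,2,0,2],[0,0,1.5,0,2],[0,0,1,0,2],[0,0,0,0,2]]'
python3 -m crank '[[0,0,0.2,0,2],[0,0,0.2,0,2],[0,0,0.2,0,2],[0,0,0,0,2],[0,0,0,0,2],[0,0,0,0,2],[0,0,0,0,2],[0,0,0,0,2],[0,0,0,0,2],[0,0,0,0,2]]' 25
```

```text
time_s: 61.9
tool_pos: [450.9, 114.0, 143.3]
tcp_rot: [-0.001, 0.834, 0.552, -0.001]
time_s: 62.73
tool_pos: [449.8, 113.9, 57.1]
tcp_rot: [-0.001, 0.678, 0.735, -0.001]
contact_force: [-0.5, -0.8, -0.6]
grip_width: 24.8
grip_force: 50.2
time_s: 63.57
tool_pos: [451.2, 114.0, 53.5]
tcp_rot: [0.0, 0.678, 0.735, 0.0]
contact_force: [0.2, 0.6, -1.4]
grip_width: 24.9
grip_force: 50.2
```

```bash
python3 -m crank '[[0,0,0.3,0,2],[0,0,0.3,0,2],[0,0,0.2,0,2],[0,0,0.2,0,2],[0,0,0.2,0,2],[0,0,0,0,2],[0,0,0,0,2.7],[0,0,0,0,2.8],[0,0,0,0,3],[0,0,0,0,5]]' 25
python3 -m crank '[[0,0,0,0,5],[0,0,0,0,5],[0,0,-2,0,5],[0,0,-2.2,0,5],[0,0,0,0,5],[0,0,0,0,5],[0,0,0,0,5],[0,0,0,0,5],[0,0,0,0,5],[0,0,0,0,5]]'
python3 - <<'E'
from h import *
from ga import *
im,cm=snap("wrist","w26")
for g in gauges(im,cm):
    print(g)
    if 80<g[2]<90:
        a=np.radians(g[4]);x,y=g[0]-77.5*np.cos(a),g[1]-77.5*np.sin(a);print("grip",x,y);go(x,y,34,g[4])
E
```

```text
time_s: 64.4
tool_pos: [451.0, 113.9, 41.2]
tcp_rot: [-0.0, 0.678, 0.735, -0.0]
contact_force: [-0.1, 0.1, -0.4]
grip_width: 40.6
grip_force: 0.0
time_s: 65.23
tool_pos: [450.8, 114.0, 82.9]
tcp_rot: [-0.0, 0.678, 0.735, -0.0]
contact_force: [0.3, 0.3, -0.6]
grip_width: 50.0
grip_force: 0.0
(444.6, 200.0, 84.7, 40.5, 94.9)
grip 451.219811543146 122.78323954520475
now [450.9 114.1  83. ] yaw 94.6 | turn -0.3 deg then shift tool x 0.87 y 0.11 z 4.90 cm | rows>=1.2; q [ 0.18  0.41 -0.66  2.18  0.4   0.67 -0.68]
```

Gauge lies flat again (84.7 × 40.5). Regripping it the same way.

```bash
python3 -m crank '[[0.9,0.1,1,-0.3,5],[0,0,2,0,5],[0,0,1.8,0,5],[0,0,0,0,5],[0,0,0,0,2],[0,0,0,0,2],[0,0,0,0,2],[0,0,0,0,2],[0,0,0,0,2],[0,0,0,0,2]]' 60
python3 -m crank '[[0,0,0,0,2],[0,0,0,0,2],[0,0,-1.5,0,2],[0,0,-2.5,0,2],[0,0,-3,0,2],[0,0,-3,0,2],[0,0,0,7,2],[0,0,0,7,2],[0,0,0,7,2],[0,0,0,7,2]]'
python3 -m crank '[[0,0,0,7,2],[0,0,0,7,2],[0,0,0,7,2],[0,0,0,7,2],[0,0,0,7,2],[0,0,0,7,2],[0,0,0,7,2],[0,0,0,7,2],[0,0,0,7,2],[0,0,0,7,2]]' |head -3
python3 - <<'E'
from h import *
m=np.array([624,104.1]);a=np.radians(-3.3);u=np.array([np.cos(a),np.sin(a)])
go(*(m-132*u),60,-3.3)
E
```

```text
time_s: 66.12
tool_pos: [451.9, 123.1, 36.3]
tcp_rot: [0.0, 0.676, 0.737, 0.001]
contact_force: [-2.5, -1.3, 9.5]
grip_width: 24.4
grip_force: 60.2
time_s: 66.95
tool_pos: [451.6, 122.9, 136.1]
tcp_rot: [0.0, 0.836, 0.549, 0.001]
contact_force: [0.2, -0.4, -1.3]
grip_width: 24.3
grip_force: 59.3
time_s: 67.78
tool_pos: [451.4, 123.1, 135.9]
tcp_rot: [-0.0, 1.0, -0.03, 0.0]
now [451.4 123.1 135.9] yaw -3.4 | turn -0.1 deg then shift tool x 4.14 y 0.90 z 7.59 cm | rows>=2.1; q [-0.06  0.27 -0.39  2.15  0.15  0.74 -2.18]
```

```bash
python3 -m crank '[[1.4,0.3,0.5,0,2],[1.4,0.3,1.5,0,2],[1.3,0.3,2,0,2],[0,0,2,0,2],[0,0,1.1,0,2],[0,0,0.6,0,2],[0,0,0,0,2],[0,0,0,0,2],[0,0,0,0,2],[0,0,0,0,2]]'
cat >> ga.py <<'E'
def rep(name,dz,m,zt):
    s=read_state();im,cm=snap("wrist",name);held(im,cm,s,dz)
    d=m-s['tool_pos'][:2];a=np.radians(-3.3);print(s['tool_pos'].round(1),"w",s['grip_width'].round(1),"F",s['grip_force'].round(1),"mouth ahead %.1f left %.1f"%(d@[np.cos(a),np.sin(a)],d@[-np.sin(a),np.cos(a)]))
    front(im,cm,s,zt,m)
E
python3 - <<'E'
from ga import *
rep("w27",36.3,np.array([624,104.1]),66)
E
```

```text
time_s: 68.62
tool_pos: [492.3, 112.1, 59.4]
tcp_rot: [-0.0, 1.0, -0.027, 0.001]
contact_force: [1.1, 0.2, 0.3]
grip_width: 24.2
grip_force: 59.2
k 1 ahead 89.8 left 0.2 size 55.9 40.2 ang 0.2 x range 61.8 117.6
k 5 ahead 89.8 left 0.2 size 55.9 40.2 ang 0.2 x range 61.8 117.6Traceback (most recent call last):
  File "<stdin>", line 2, in <module>
  File "ga.py", line 40, in rep
    d=m-s['tool_pos'][:2];a=np.radians(-3.3);print(s['tool_pos'].round(1),"w",s['grip_width'].round(1),"F",s['grip_force'].round(1),"mouth ahead %.1f left %.1f"%(d@[np.cos(a),np.sin(a)],d@[-np.sin(a),np.cos(a)]))
                                                                              ^^^^^^^^^^^^^^^^^^^^^
AttributeError: 'float' object has no attribute 'round'
```

```bash
sed -i "s/s\['grip_width'\].round(1)/round(float(s['grip_width']),1)/;s/s\['grip_force'\].round(1)/round(float(s['grip_force']),1)/" ga.py
python3 -m crank '[[0.4,0.06,0.05,0,2],[0.8,0,0,0,2],[0.8,0,0,0,2],[0.8,0,0,0,2],[0.8,0,0,0,2],[0.8,0,0,0,2],[0.8,0,0,0,2],[0.8,0,0,0,2],[0.6,0,0,0,2],[0,0,0,0,2]]'
python3 - <<'E'
from ga import *
rep("w28",36.3,np.array([624,104.1]),66);rep("w28",36.3,np.array([624,104.1]),66)
E
```

```text
time_s: 69.5
tool_pos: [559.0, 107.7, 57.9]
tcp_rot: [-0.0, 1.0, -0.027, 0.0]
contact_force: [-0.9, -0.3, -1.5]
grip_width: 24.3
grip_force: 59.2
k 1 ahead 34.3 left -119.3 size 48.9 24.1 ang 4.8 x range 9.1 59.0
[559.  107.7  57.9] w 24.3 F 59.2 mouth ahead 65.1 left 0.2
apronR front edge ahead of TCP: median 64.0  spread 0.0  row 131.5
blade front edge ahead of TCP: median 62.8  spread 0.6  row 134.5
apronL front edge ahead of TCP: median 64.2  spread 0.0  row 130.5
k 1 ahead 36.2 left -119.4 size 46.9 24.2 ang 5.0 x range 11.9 60.0
[558.2 107.7  57.8] w 24.1 F 59.2 mouth ahead 65.9 left 0.2
apronR front edge ahead of TCP: median 64.8  spread 0.1  row 129.5
blade front edge ahead of TCP: median 64.9  spread 1.2  row 128.5
apronL front edge ahead of TCP: median 64.9  spread 0.0  row 128.5
```

```bash
python3 -m crank '[[0.16,0,0,0,2],[0.16,0,0,0,2],[0.14,0,0,0,2],[0,0,0,0,2],[0,0,0,0,2],[0,0,0,0,2],[0,0,0,0,2],[0,0,0,0,2],[0,0,0,0,2],[0,0,0,0,2]]'|head -3
python3 - <<'E'
from ga import *
m=np.array([624,104.1]);rep("w29",36.3,m,66)
s=read_state();im=cv2.imread("pics/w29_raw.png");cm=np.load("pics/w29.npy",allow_pickle=True).item()
for l in(-12,0,12):
    q=s['tool_pos'][:2]+np.array([.9983,-.0576])*58+l*np.array([.0576,.9983]);c,r0=w2p(cm,[np.r_[q,s['tool_pos'][2]-32.3]])[0].astype(int)
    print([(r,int(im[r,c].sum())//3,int(im[r,c,2])-int(im[r,c,0]),round(float((p2w(cm,[(c,r)],[s['tool_pos'][2]-32.3])[0,:2]-s['tool_pos'][:2])@[.9983,-.0576]),1)) for r in range(r0-6,r0+8)])
E
```

```text
time_s: 70.43
tool_pos: [562.3, 107.5, 57.9]
tcp_rot: [-0.0, 1.0, -0.027, -0.0]
k 1 ahead 29.7 left -119.5 size 51.3 24.6 ang 5.1 x range 3.2 55.5
[562.3 107.5  57.9] w 24.0 F 59.2 mouth ahead 61.8 left 0.1
apronR front edge ahead of TCP: median 60.9  spread 0.1  row 140.5
blade front edge ahead of TCP: median 60.7  spread 0.4  row 140.5
apronL front edge ahead of TCP: median 60.7  spread 0.1  row 140.5
[(130, 59, 57, 61.3), (131, 60, 57, 60.8), (132, 58, 57, 60.4), (133, 61, 55, 59.9), (134, 62, 55, 59.4), (135, 59, 57, 58.9), (136, 62, 56, 58.5), (137, 61, 55, 58.0), (138, 61, 55, 57.5), (139, 61, 55, 57.0), (140, 61, 55, 56.6), (141, 120, 25, 56.1), (142, 126, 24, 55.6), (143, 127, 24, 55.1)]
[(130, 127, 104, 61.3), (131, 127, 104, 60.8), (132, 126, 104, 60.3), (133, 126, 105, 59.8), (134, 128, 105, 59.4), (135, 129, 104, 58.9), (136, 128, 104, 58.4), (137, 128, 103, 57.9), (138, 128, 105, 57.5), (139, 127, 105, 57.0), (140, 127, 88, 56.5), (141, 125, 32, 56.0), (142, 125, 26, 55.5), (143, 122, 27, 55.1)]
[(130, 125, 104, 61.2), (131, 122, 104, 60.8), (132, 124, 105, 60.3), (133, 124, 105, 59.8), (134, 124, 105, 59.3), (135, 124, 105, 58.9), (136, 125, 103, 58.4), (137, 125, 103, 57.9), (138, 125, 105, 57.4), (139, 126, 104, 56.9), (140, 148, 85, 56.5), (141, 226, 13, 56.0), (142, 231, 10, 55.5), (143, 230, 10, 55.0)]
```

```bash
python3 -m crank '[[0.05,0,0.07,0,2],[0,0,0.08,0,2],[0,0,0,0,2],[0,0,0,0,2],[0,0,0,0,2],[0,0,0,0,4.5],[0,0,0,0,4.5],[0,0,0,0,4.5],[0,0,0,0,4.5],[0,0,0,0,4.5]]'
python3 -m crank '[[0,0,0,0,4.5],[0,0,-2,0,5],[0,0,-3,0,5],[0,0,-3,0,5],[-1,-2,-3,0,5],[0,-3.5,-2,0,5],[0,-3.5,-2,0,5],[0,-3.5,-2,0,5],[0,-3,0,0,5],[0,0,0,0,5]]'|head -3
python3 - <<'E'
from h import *
from ga import *
im,cm=snap("wrist","w30")
for g in gauges(im,cm): print(g)
go(607,351,200,82.2)
E
```

```text
time_s: 71.32
tool_pos: [562.8, 107.5, 56.4]
tcp_rot: [-0.0, 1.0, -0.027, 0.0]
contact_force: [0.1, -0.9, -0.0]
grip_width: 44.9
grip_force: 0.0
time_s: 72.15
tool_pos: [560.3, 270.0, 228.0]
tcp_rot: [-0.002, 1.0, -0.024, 0.001]
(574.6, -33.9, 75.8, 27.3, 2.3)
(568.9, 95.0, 103.6, 42.9, 179.2)
(617.4, 392.7, 151.6, 40.1, 82.0)
now [560.4 266.6 227. ] yaw -2.8 | turn -85.0 deg then shift tool x 8.99 y 3.47 z 2.70 cm | rows>=2.4; q [-0.23  0.39 -0.41  1.74  0.18  1.04 -2.32]
```

```bash
python3 -m crank '[[0,0,0,-7,5],[0,0,0,-7,5],[0,0,0,-7,5],[0,0,0,-7,5],[0,0,0,-7,5],[0,0,0,-7,5],[0,0,0,-7,5],[0,0,0,-7,5],[0,0,0,-7,5],[0,0,0,-7,5]]'|head -3
python3 -m crank '[[0,0,0,-7,5],[0,0,0,-7,5],[0,0,0,-1,5],[0,0,0,0,5],[0,0,0,0,5],[0,0,0,0,5],[0,0,0,0,5],[0,0,0,0,5],[0,0,0,0,5],[0,0,0,0,5]]'|head -3
python3 - <<'E'
from h import *
go(611.5,350.6,84,82.2)
E
```

```text
time_s: 73.03
tool_pos: [561.2, 261.7, 226.0]
tcp_rot: [0.0, 0.833, 0.553, -0.0]
time_s: 73.87
tool_pos: [561.1, 262.9, 226.5]
tcp_rot: [0.0, 0.755, 0.655, 0.0]
now [561.1 262.9 226.5] yaw 81.9 | turn -0.3 deg then shift tool x 9.37 y 3.80 z 14.25 cm | rows>=4.3; q [-0.01  0.45 -0.7   1.73  0.32  1.08 -0.96]
```

```bash
python3 -m crank '[[1.8,0.8,1,0,5],[1.9,0.8,1,0,5],[1.9,0.8,2,0,5],[1.9,0.7,3,0,5],[1.9,0.7,3,0,5],[0,0,3,0,5],[0,0,1.2,0,5],[0,0,0,0,5],[0,0,0,0,5],[0,0,0,0,5]]'|head -3
python3 - <<'E'
from h import *
from ga import *
im,cm=snap("wrist","w31")
for g in gauges(im,cm):
    print(g)
    if 80<g[2]<90:
        a=np.radians(g[4]);x,y=g[0]-77.5*np.cos(a),g[1]-77.5*np.sin(a);print("grip",x,y);go(x,y,34,g[4])
E
```

```text
time_s: 74.7
tool_pos: [612.8, 350.5, 86.6]
tcp_rot: [0.0, 0.755, 0.655, 0.001]
(484.5, 340.9, 49.6, 25.8, 1.8)
(622.0, 426.1, 84.9, 40.7, 81.9)
grip 611.0801545248373 349.3731665269668
now [613.  350.6  86.8] yaw 81.9 | turn -0.0 deg then shift tool x -0.15 y -0.17 z 5.28 cm | rows>=1.3; q [-0.2   0.72 -0.61  1.62  0.48  0.95 -1.12]
```

```bash
python3 -m crank '[[-0.15,-0.17,1.5,0,5],[0,0,2,0,5],[0,0,1.7,0,5],[0,0,0,0,5],[0,0,0,0,2],[0,0,0,0,2],[0,0,0,0,2],[0,0,0,0,2],[0,0,0,0,2],[0,0,0,0,2]]' 60
python3 -m crank '[[0,0,0,0,2],[0,0,0,0,2],[0,0,-1.5,0,2],[0,0,-2.5,0,2],[0,0,-3,0,2],[0,0,-3,0,2],[0,0,-3,0,2],[0,0,0,0,2],[0,0,0,0,2],[0,0,0,0,2]]'
python3 - <<'E'
from h import *
m=np.array([629.8,203.9]);a=np.radians(-3.3);u=np.array([np.cos(a),np.sin(a)])
go(*(m-132*u),135,-3.3);go(*(m-132*u),135)
E
```

```text
time_s: 75.58
tool_pos: [610.6, 349.7, 33.6]
tcp_rot: [0.0, 0.755, 0.656, 0.001]
contact_force: [-0.2, -0.6, 7.5]
grip_width: 24.6
grip_force: 59.9
time_s: 76.42
tool_pos: [610.0, 349.0, 162.8]
tcp_rot: [0.0, 0.755, 0.655, 0.0]
contact_force: [0.6, -0.1, -0.8]
grip_width: 24.4
grip_force: 59.1
now [610.  349.  162.8] yaw 81.9 | turn 85.2 deg then shift tool x -10.39 y 14.37 z 2.78 cm | rows>=4.4; q [-0.17  0.64 -0.65  1.58  0.42  1.06 -1.07]
now [610.  349.  162.8] yaw 81.9 | turn 0.0 deg then shift tool x -15.19 y -9.15 z 2.78 cm | rows>=4.4; q [-0.17  0.64 -0.65  1.58  0.42  1.06 -1.07]
```

```bash
python3 -m crank '[[-2.5,-1.5,0,0,2],[-2.5,-1.5,0,0,2],[-2.5,-1.5,0,0,2],[-2.6,-1.5,0,0,2],[-2.6,-1.6,0,0,2],[-2.5,-1.5,0,0,2],[0,0,0,7.1,2],[0,0,0,7.1,2],[0,0,0,7.1,2],[0,0,0,7.1,2]]'|head -3
python3 -m crank '[[0,0,0,7.1,2],[0,0,0,7.1,2],[0,0,0,7.1,2],[0,0,0,7.1,2],[0,0,0,7.1,2],[0,0,0,7.1,2],[0,0,0,7.1,2],[0,0,0,7.1,2],[0,0,0,0,2],[0,0,0,0,2]]'
python3 - <<'E'
from h import *
m=np.array([629.8,203.9]);a=np.radians(-3.3);u=np.array([np.cos(a),np.sin(a)])
go(*(m-132*u),56.3,-3.3)
E
```

```text
time_s: 77.25
tool_pos: [498.1, 210.9, 161.6]
tcp_rot: [-0.0, 0.894, 0.447, -0.001]
time_s: 78.08
tool_pos: [498.1, 211.5, 161.8]
tcp_rot: [0.0, 1.0, -0.026, -0.001]
contact_force: [-0.7, 0.1, -1.4]
grip_width: 24.5
grip_force: 59.2
now [498.1 211.5 161.8] yaw -3.0 | turn 0.3 deg then shift tool x -0.01 y -0.00 z 10.55 cm | rows>=2.6; q [-0.18  0.35 -0.41  1.97  0.18  0.86 -2.31]
```

```bash
python3 -m crank '[[0,0,2,0.3,2],[0,0,2.5,0,2],[0,0,2.5,0,2],[0,0,2,0,2],[0,0,1,0,2],[0,0,0.5,0,2],[0,0,0,0,2],[0,0,0,0,2],[0,0,0,0,2],[0,0,0,0,2]]'
python3 - <<'E'
from ga import *
rep("w32",33.6,np.array([629.8,203.9]),60)
E
```

```text
time_s: 78.92
tool_pos: [499.2, 211.8, 58.5]
tcp_rot: [-0.0, 1.0, -0.031, 0.001]
contact_force: [-0.4, -0.6, -0.1]
grip_width: 24.6
grip_force: 59.2
k 1 ahead -8.8 left 117.5 size 40.4 19.9 ang 5.3 x range -29.4 12.0
k 1 ahead 52.2 left 0.2 size 39.6 13.9 ang 89.9 x range 45.3 59.2
k 1 ahead 69.9 left -109.9 size 73.5 25.8 ang 0.8 x range 33.3 106.7
k 1 ahead 112.1 left -96.7 size 14.0 39.1 ang 2.8 x range 104.3 120.0
k 1 ahead 89.6 left -0.0 size 54.4 40.3 ang 0.0 x range 62.4 116.8
k 5 ahead -8.8 left 117.5 size 40.4 19.9 ang 5.3 x range -29.4 12.0
k 5 ahead 51.5 left 0.2 size 39.6 15.4 ang 89.9 x range 43.8 59.2
k 5 ahead 75.8 left -101.3 size 86.9 44.6 ang 2.8 x range 33.3 120.0
k 5 ahead 89.6 left -0.0 size 54.4 40.3 ang 0.0 x range 62.4 116.8
[499.2 211.8  58.5] w 24.6 F 59.2 mouth ahead 130.8 left -0.3
out of view
```

```bash
python3 -m crank '[[0.3,0.03,0.2,-0.3,2],[0.7,0,0,0,2],[0.8,0,0,0,2],[0.8,0,0,0,2],[0.8,0,0,0,2],[0.8,0,0,0,2],[0.8,0,0,0,2],[0.8,0,0,0,2],[0.6,0,0,0,2],[0,0,0,0,2]]'
python3 -m crank '[[0,0,0,0,2],[0,0,0,0,2],[0,0,0,0,2],[0,0,0,0,2],[0,0,0,0,2],[0,0,0,0,2],[0,0,0,0,2],[0,0,0,0,2],[0,0,0,0,2],[0,0,0,0,2]]' | head -1
python3 - <<'E'
from ga import *
rep("w33",33.6,np.array([629.8,203.9]),60)
E
```

```text
time_s: 79.8
tool_pos: [563.8, 207.4, 55.4]
tcp_rot: [-0.0, 1.0, -0.029, 0.0]
contact_force: [-0.4, -0.2, 0.1]
grip_width: 24.4
grip_force: 59.2
time_s: 80.63
k 1 ahead 14.7 left -111.8 size 44.2 26.7 ang 1.0 x range -7.2 36.9
k 1 ahead 47.7 left 0.1 size 22.9 40.0 ang 0.0 x range 36.3 59.2
k 1 ahead 52.8 left -98.6 size 21.5 39.6 ang 0.3 x range 41.9 63.5
k 5 ahead 14.7 left -111.8 size 44.2 26.7 ang 1.0 x range -7.2 36.9
k 5 ahead 47.7 left 0.1 size 22.9 40.0 ang 0.0 x range 36.3 59.2
k 5 ahead 52.8 left -98.6 size 21.5 39.6 ang 0.3 x range 41.9 63.5
[562.5 207.6  55.4] w 24.4 F 59.2 mouth ahead 67.4 left 0.2
apronR front edge ahead of TCP: median 66.2  spread 0.2  row 124.5
blade front edge ahead of TCP: median 65.0  spread 0.9  row 127.5
apronL front edge ahead of TCP: median 66.5  spread 0.4  row 123.5
```

```bash
python3 -m crank '[[0.2,0,0,0,2],[0.2,0,0,0,2],[0.18,0,0,0,2],[0,0,0,0,2],[0,0,0,0,2],[0,0,0,0,2],[0,0,0,0,2],[0,0,0,0,2],[0,0,0,0,2],[0,0,0,0,2]]'|head -2
python3 - <<'E'
from ga import *
rep("w34",33.6,np.array([629.8,203.9]),60)
E
```

```text
time_s: 81.52
tool_pos: [568.3, 207.3, 55.4]
k 1 ahead 12.0 left -111.8 size 36.4 26.7 ang 0.9 x range -6.0 30.1
k 1 ahead 46.0 left -98.6 size 19.2 39.7 ang 0.2 x range 36.3 55.6
k 1 ahead 46.6 left 0.1 size 20.6 39.9 ang 0.0 x range 36.3 56.8
k 5 ahead 11.1 left -111.8 size 38.3 26.7 ang 0.9 x range -7.8 30.1
k 5 ahead 46.0 left -98.6 size 19.2 39.7 ang 0.2 x range 36.3 55.6
k 5 ahead 46.6 left 0.1 size 20.6 39.9 ang 0.0 x range 36.3 56.8
[568.3 207.3  55.4] w 24.3 F 59.2 mouth ahead 61.6 left 0.2
apronR front edge ahead of TCP: median 60.8  spread 0.1  row 139.5
blade front edge ahead of TCP: median 60.7  spread 1.0  row 139.5
apronL front edge ahead of TCP: median 60.8  spread 0.1  row 139.5
```

```bash
python3 -m crank '[[0,0,0.08,0,2],[0,0,0.08,0,2],[0,0,0,0,2],[0,0,0,0,2],[0,0,0,0,2],[0,0,0,0,4.5],[0,0,0,0,4.5],[0,0,0,0,4.5],[0,0,0,0,4.5],[0,0,0,0,4.5]]'
python3 -m crank '[[0,0,0,0,4.5],[0,0,-2,0,5],[0,0,-3,0,5],[0,0,-3,0,5],[-1,1,-3,0,5],[-2,2.5,-2,0,5],[-2.5,3,0,0,5],[-3,3.5,0,0,5],[-2,0,0,0,5],[0,0,0,0,5]]'|head -3
python3 -m crank '[[0,0,0,0,5],[0,0,0,0,5],[0,0,0,0,5],[0,0,0,0,5],[0,0,0,0,5],[0,0,0,0,5],[0,0,0,0,5],[0,0,0,0,5],[0,0,0,0,5],[0,0,0,0,5]]'|head -2
python3 - <<'E'
from ga import *
im,cm=snap("wrist","w35");a=np.radians(-3.3);X=np.array([np.cos(a),np.sin(a)]);N=np.array([-X[1],X[0]])
print(cm['eye'])
for m,zt,n in(((629.8,203.9),60,0),((624,104.1),66,1),((617.9,4.3),56,2)):
    m=np.array(m)
    for l in(-12,12):
        p=w2p(cm,[np.r_[m+l*N+x*X,24.] for x in np.arange(-32,14,1)])
        v=[int(im[int(round(r)),int(round(c))].min()) for c,r in p]
        e=w2p(cm,[np.r_[m+l*N,zt]])[0]; q=p2w(cm,[e],[24])[0,:2]
        print(n,l,"edge occl at",round(float((q-m)@X),1),list(zip(range(-32,14),v))[8:])
E
```

```text
time_s: 82.4
tool_pos: [568.3, 207.3, 53.8]
tcp_rot: [-0.0, 1.0, -0.029, 0.0]
contact_force: [0.2, -0.4, -0.3]
grip_width: 44.9
grip_force: 0.0
time_s: 83.23
tool_pos: [457.5, 114.8, 184.0]
tcp_rot: [0.001, 1.0, -0.029, -0.0]
time_s: 84.07
tool_pos: [460.8, 116.6, 183.8]
[533.55852318 112.35430088 301.65400222]
0 -12 edge occl at 13.5 [(-24, 219), (-23, 218), (-22, 218), (-21, 216), (-20, 217), (-19, 214), (-18, 215), (-17, 215), (-16, 216), (-15, 214), (-14, 214), (-13, 215), (-12, 213), (-11, 212), (-10, 212), (-9, 212), (-8, 211), (-7, 19), (-6, 21), (-5, 20), (-4, 20), (-3, 17), (-2, 21), (-1, 20), (0, 18), (1, 21), (2, 20), (3, 17), (4, 19), (5, 20), (6, 19), (7, 19), (8, 20), (9, 20), (10, 19), (11, 19), (12, 19), (13, 20)]
0 12 edge occl at 13.5 [(-24, 163), (-23, 133), (-22, 134), (-21, 206), (-20, 206), (-19, 207), (-18, 206), (-17, 204), (-16, 204), (-15, 203), (-14, 203), (-13, 205), (-12, 203), (-11, 204), (-10, 205), (-9, 203), (-8, 202), (-7, 201), (-6, 19), (-5, 21), (-4, 19), (-3, 42), (-2, 51), (-1, 48), (0, 48), (1, 46), (2, 45), (3, 45), (4, 51), (5, 51), (6, 51), 
[... 1068 characters left out ...]
, (-13, 161), (-12, 163), (-11, 163), (-10, 161), (-9, 161), (-8, 161), (-7, 159), (-6, 161), (-5, 25), (-4, 27), (-3, 23), (-2, 20), (-1, 22), (0, 24), (1, 25), (2, 25), (3, 30), (4, 29), (5, 27), (6, 25), (7, 30), (8, 22), (9, 24), (10, 27), (11, 23), (12, 26), (13, 30)]
2 12 edge occl at 11.8 [(-24, 159), (-23, 159), (-22, 156), (-21, 156), (-20, 155), (-19, 156), (-18, 153), (-17, 157), (-16, 154), (-15, 158), (-14, 159), (-13, 158), (-12, 158), (-11, 157), (-10, 155), (-9, 156), (-8, 154), (-7, 155), (-6, 19), (-5, 21), (-4, 21), (-3, 20), (-2, 16), (-1, 20), (0, 17), (1, 20), (2, 21), (3, 18), (4, 20), (5, 19), (6, 14), (7, 13), (8, 18), (9, 27), (10, 37), (11, 35), (12, 28), (13, 24)]
```

Run:
```python
from ga import *
im=cv2.imread("pics/w35_raw.png");cm=np.load("pics/w35.npy",allow_pickle=True).item();a=np.radians(-3.3);X=np.array([np.cos(a),np.sin(a)]);N=np.array([-X[1],X[0]])
for m,n in(((629.8,203.9),0),((624,104.1),1),((617.9,4.3),2)):
    m=np.array(m)
    for l in(-36,12,36):
        p=w2p(cm,[np.r_[m+l*N+x*X,24.] for x in range(-14,26,2)])
        print(n,l,[(x,*im[int(round(r)),int(round(c))].tolist()) for x,(c,r) in zip(range(-14,26,2),p)])
```

```text
0 -36 [(-14, 173, 238, 246), (-12, 172, 237, 246), (-10, 171, 236, 246), (-8, 168, 235, 245), (-6, 21, 18, 19), (-4, 20, 20, 20), (-2, 22, 22, 24), (0, 23, 23, 25), (2, 23, 23, 25), (4, 20, 24, 24), (6, 22, 21, 23), (8, 21, 21, 23), (10, 20, 21, 24), (12, 21, 22, 25), (14, 20, 19, 22), (16, 22, 23, 24), (18, 21, 20, 24), (20, 24, 25, 26), (22, 22, 23, 26), (24, 21, 18, 22)]
0 12 [(-14, 203, 220, 232), (-12, 203, 220, 232), (-10, 205, 221, 232), (-8, 202, 219, 231), (-6, 19, 21, 23), (-4, 19, 24, 38), (-2, 51, 77, 125), (0, 48, 72, 119), (2, 45, 69, 117), (4, 51, 76, 129), (6, 51, 77, 129), (8, 49, 76, 125), (10, 50, 75, 124), (12, 44, 68, 112), (14, 52, 78, 125), (16, 47, 72, 121), (18, 35, 52, 83), (20, 27, 28, 30), (22, 29, 31, 33), (24, 26, 28, 30)]
0 36 [(-14, 171, 237, 244), (-12, 173, 238, 245), (-10, 171, 237, 244), (-8, 171, 236, 244), (-6, 173, 238, 244), (-4, 27, 30, 35), (-2, 24, 23, 27), (0, 22, 24, 22), (2, 16, 17, 20), (4, 24, 24, 27), (6, 17, 19, 19), (8, 19, 21, 22), (10, 19, 17, 21), (12, 17, 19, 21), (14, 17, 20, 23), (16, 20, 22, 24), (18, 27, 26, 27), (20, 16, 18,
[... 1602 characters left out ...]
-10, 155, 222, 244), (-8, 154, 221, 244), (-6, 20, 19, 20), (-4, 21, 21, 21), (-2, 16, 17, 19), (0, 17, 17, 19), (2, 21, 21, 22), (4, 21, 20, 22), (6, 14, 15, 17), (8, 19, 18, 21), (10, 37, 56, 91), (12, 28, 40, 62), (14, 23, 36, 59), (16, 20, 35, 56), (18, 25, 35, 59), (20, 22, 32, 53), (22, 21, 32, 56), (24, 26, 37, 57)]
2 36 [(-14, 162, 229, 246), (-12, 161, 228, 246), (-10, 159, 226, 246), (-8, 158, 224, 246), (-6, 18, 17, 19), (-4, 17, 20, 19), (-2, 18, 20, 20), (0, 22, 23, 24), (2, 18, 14, 20), (4, 20, 20, 23), (6, 23, 23, 25), (8, 19, 21, 23), (10, 20, 21, 22), (12, 19, 20, 23), (14, 20, 19, 19), (16, 22, 23, 26), (18, 15, 16, 19), (20, 23, 24, 26), (22, 20, 21, 24), (24, 24, 25, 26)]
```

```bash
python3 -m crank '[[1,0,0,0,5],[1.2,0,0,0,5],[1.2,0,0,0,5],[1,0,0,0,5],[0,0,0,0,5],[0,0,0,0,5],[0,0,0,0,5],[0,0,0,0,5],[0,0,0,0,5],[0,0,0,0,5]]'|head -2
python3 - <<'E'
from ga import *
im,cm=snap("wrist","w36");a=np.radians(-3.3);X=np.array([np.cos(a),np.sin(a)]);N=np.array([-X[1],X[0]]);print(cm['eye'])
for m,zt,n in(((629.8,203.9),60,0),((624,104.1),66,1),((617.9,4.3),56,2)):
    m=np.array(m)
    for l in(-36,-13,0,13,36):
        p=w2p(cm,[np.r_[m+l*N+x*X,24.] for x in range(-14,14,1)])
        print(n,l,round(p[14][1]),[(x,im[int(round(r)),int(round(c))].tolist()) for x,(c,r) in zip(range(-14,14,1),p)][6:22] if l in(-13,13) else '')
    s={'tool_pos':np.array([*m,0])};front(im,cm,s,zt,m)
E
```

```text
time_s: 84.95
tool_pos: [504.5, 114.1, 183.9]
[577.23160346 109.8796155  301.78366512]
0 -36 47 
0 -13 48 [(-8, [227, 239, 248]), (-7, [226, 238, 248]), (-6, [227, 239, 248]), (-5, [226, 238, 248]), (-4, [226, 238, 248]), (-3, [180, 199, 219]), (-2, [111, 125, 142]), (-1, [68, 80, 96]), (0, [54, 68, 89]), (1, [62, 98, 144]), (2, [56, 90, 133]), (3, [57, 90, 133]), (4, [56, 89, 131]), (5, [46, 71, 105]), (6, [80, 127, 186]), (7, [117, 187, 246])]
0 0 48 
0 13 48 [(-8, [218, 231, 242]), (-7, [218, 232, 243]), (-6, [219, 232, 243]), (-5, [218, 231, 242]), (-4, [199, 217, 230]), (-3, [194, 213, 226]), (-2, [126, 140, 155]), (-1, [57, 66, 80]), (0, [45, 71, 105]), (1, [62, 102, 152]), (2, [49, 82, 124]), (3, [51, 84, 126]), (4, [51, 83, 124]), (5, [45, 75, 111]), (6, [62, 103, 154]), (7, [107, 176, 242])]
0 36 49 
apronR front edge ahead of TCP: median -0.7  spread 0.1  row 39.5
blade front edge ahead of TCP: median -0.9  spread 1.5  row 40.5
apronL front edge ahead of TCP: median -0.8  spread 0.2  row 41.5
1 -36 47 
1 -13 47 [(-8, [241, 250, 249]), (-7, [241, 249, 248]), (-6, [240, 249, 
[... 1075 characters left out ...]
9, 103, 122]), (2, [44, 62, 95]), (3, [44, 64, 96]), (4, [43, 63, 95]), (5, [40, 57, 85]), (6, [63, 96, 157]), (7, [64, 96, 158])]
2 0 49 
2 13 48 [(-8, [157, 224, 246]), (-7, [158, 224, 246]), (-6, [159, 226, 246]), (-5, [157, 223, 246]), (-4, [144, 164, 186]), (-3, [199, 219, 231]), (-2, [200, 219, 233]), (-1, [193, 212, 228]), (0, [111, 126, 147]), (1, [64, 89, 133]), (2, [49, 72, 107]), (3, [47, 68, 101]), (4, [47, 68, 101]), (5, [43, 62, 94]), (6, [74, 107, 171]), (7, [76, 109, 171])]
2 36 48 
apronR front edge ahead of TCP: median -0.7  spread 2.5  row 43.5
blade front edge ahead of TCP: median -4.2  spread 2.2  row 47.5
apronL front edge ahead of TCP: median -5.6  spread 1.3  row 48.5
```

Run:
```python
from ga import *
im=cv2.imread("pics/w36_raw.png");cm=np.load("pics/w36.npy",allow_pickle=True).item();a=np.radians(-3.3);X=np.array([np.cos(a),np.sin(a)]);N=np.array([-X[1],X[0]]);M=np.array([617.9,4.3])
hsv=cv2.cvtColor(im,cv2.COLOR_BGR2HSV)
for sm,lo,hi,z in((75,70,256,24),(60,150,256,24),(60,70,150,42)):
    m=((hsv[...,1]<sm)&(hsv[...,2]>lo)&(hsv[...,2]<=hi)).astype(np.uint8)*255;m[300:]=0
    for c in cv2.findContours(m,cv2.RETR_EXTERNAL,cv2.CHAIN_APPROX_NONE)[0]:
        if cv2.contourArea(c)<150: continue
        W=p2w(cm,c[:,0].astype(float),[z]*len(c))[:,:2]-M;L=np.c_[W@X,W@N].astype(np.float32);(p,q),s,an=cv2.minAreaRect(L)
        if abs(q)<80 and abs(p)<150: print(sm,lo,z,"x %.1f left %.1f"%(p,q),np.round(s,1),round(an,1),"bb",L.min(0).round(),L.max(0).round(),cv2.contourArea(c))
# coarse map, cell class in mouth2 frame (z=24)
for x in range(4,-126,-6):
    p=w2p(cm,[np.r_[M+x*X+l*N,24.] for l in range(60,-76,-4)])
    print("%5d "%x+"".join('?' if not(0<=int(r)<400 and 0<=int(c)<640) else ('W' if hsv[int(r),int(c),1]<60 and hsv[int(r),int(c),2]>150 else 'g' if hsv[int(r),int(c),1]<75 and hsv[int(r),int(c),2]>70 else 'k' if hsv[int(r),int(c),2]<70 else '.') for c,r in p))
```

```text
75 70 24 x -35.6 left -7.8 [75.7 40.3] 5.5 bb [-73. -30.] [ 1. 16.] 2608.0
60 150 24 x -36.1 left -14.8 [72.4 25.4] 5.6 bb [-73. -30.] [1. 1.] 2381.0
    4 ..................................
   -2 ............WWWWWWWWWW............
   -8 ...............WWWWWWW............
  -14 ...............WWWWWWW............
  -20 ...............gWWWWWW............
  -26 ................Wg...g............
  -32 ................W.....g...........
  -38 ................W.....W...........
  -44 ................W.....W...........
  -50 ................W....gW...........
  -56 ................gWWWWWW...........
  -62 ................gWWWWWW...........
  -68 .................WWWWWW...........
  -74 ..................................
  -80 ..................................
  -86 ..................................
  -92 ..................................
  -98 ..................................
 -104 ..................................
 -110 ..................................
 -116 ..................................
 -122 ..................................
```

Gauge 2 has been knocked: it now sits about 22 mm too deep and 5.5° askew. I'll regrip it and set it straight.

```bash
python3 - <<'E'
from h import *
go(565.5,-1.7,110,2.2)
E
python3 -m crank '[[0,0,0,-5.5,5],[1,1.9,0,0,5],[1,2,0,0,5],[1,2,0.5,0,5],[1,2,1,0,5],[0.9,2,1.5,0,5],[0.7,2,2,0,5],[0,0,2,0,5],[0,0,0.4,0,5],[0,0,0,0,5]]'|head -3
cat >> ga.py <<'E'
def handle(name,M):
    s=read_state();im,cm=snap("wrist",name);hsv=cv2.cvtColor(im,cv2.COLOR_BGR2HSV)
    a=np.radians(-3.3);X=np.array([np.cos(a),np.sin(a)]);N=np.array([-X[1],X[0]]);print(s['tool_pos'].round(1),round(yaw(s),2))
    for lo in(60,110,150):
        m=((hsv[...,1]<60)&(hsv[...,2]>lo)).astype(np.uint8)*255;m[300:]=0
        for c in cv2.findContours(m,cv2.RETR_EXTERNAL,cv2.CHAIN_APPROX_NONE)[0]:
            if cv2.contourArea(c)<500: continue
            for z in(24,42):
                W=p2w(cm,c[:,0].astype(float),[z]*len(c))[:,:2]-M;L=np.c_[W@X,W@N].astype(np.float32);(p,q),sz,an=cv2.minAreaRect(L)
                if abs(q)<60: print(lo,"z",z,"x %.1f left %.1f"%(p,q),np.round(sz,1),round(an,1),"bb",L.min(0).round(1),L.max(0).round(1))
E
python3 - <<'E'
from ga import *
handle("w37",np.array([617.2,4.3]));go(565.5,-1.7,58,2.2)
E
```

```text
now [504.6 114.1 183.9] yaw -3.3 | turn -5.5 deg then shift tool x 5.64 y 11.81 z 7.39 cm | rows>=3.7; q [-0.01  0.28 -0.4   2.01  0.14  0.88 -2.11]
time_s: 85.83
tool_pos: [564.4, -2.3, 108.8]
tcp_rot: [-0.0, 1.0, 0.02, -0.001]
[564.4  -2.3 108.8] 2.24
60 z 24 x -41.1 left -8.5 [73.3 26.4] 5.5 bb [-78.2 -24.3] [-4.3  7.7]
60 z 42 x -35.6 left -8.0 [66.8 24. ] 5.5 bb [-69.4 -22.4] [-2.1  6.7]
110 z 24 x -17.4 left -5.8 [25.6 25.5] 5.5 bb [-31.3 -18.8] [-4.3  7.7]
110 z 42 x -14.1 left -5.5 [23.4 23.2] 5.5 bb [-26.7 -17.4] [-2.1  6.7]
now [565.   -1.9 110. ] yaw 2.3 | turn 0.1 deg then shift tool x 0.05 y -0.02 z 5.20 cm | rows>=1.3; q [ 0.15  0.44 -0.33  1.96  0.2   0.77 -1.82]
```

```bash
python3 -m crank '[[0,0,2,0,5],[0,0,2,0,5],[0,0,1.2,0,5],[0,0,0,0,2],[0,0,0,0,2],[0,0,0,0,2],[0,0,0,0,2],[0,0,0,0,2],[0,0,0,0,2],[0,0,0,0,2]]' 50
python3 -m crank '[[0,0,-0.15,0,2],[-0.44,-0.19,0,1.1,2],[-0.44,-0.19,0,1.1,2],[-0.44,-0.19,0,1.1,2],[-0.44,-0.19,0,1.1,2],[-0.44,-0.19,0,1.1,2],[0,0,0,0,2],[0,0,0,0,2],[0,0,0,0,2],[0,0,0,0,2]]'
python3 - <<'E'
from ga import *
rep("w38",36.2,np.array([617.2,4.3]),56)
E
```

```text
time_s: 86.72
tool_pos: [565.5, -2.2, 58.7]
tcp_rot: [-0.0, 1.0, 0.02, 0.0]
contact_force: [-5.0, 3.7, 7.2]
grip_width: 24.2
grip_force: 50.2
time_s: 87.55
tool_pos: [543.5, 6.8, 59.3]
tcp_rot: [-0.0, 1.0, -0.029, 0.0]
contact_force: [0.7, 0.2, -0.5]
grip_width: 24.4
grip_force: 49.5
k 1 ahead 7.9 left 111.8 size 75.0 26.6 ang 0.6 x range -29.7 45.4
k 1 ahead 61.0 left 99.8 size 23.0 39.3 ang 0.6 x range 49.4 72.7
k 1 ahead 62.1 left 0.1 size 39.4 22.6 ang 90.0 x range 50.7 73.4
k 5 ahead 7.9 left 111.8 size 75.0 26.6 ang 0.6 x range -29.7 45.4
k 5 ahead 61.0 left 99.8 size 23.0 39.3 ang 0.6 x range 49.4 72.7
k 5 ahead 62.1 left 0.1 size 39.4 22.6 ang 90.0 x range 50.7 73.4
[543.5   6.8  59.3] w 24.4 F 49.5 mouth ahead 73.7 left 1.8
apronR front edge ahead of TCP: median 73.5  spread 0.2  row 103.5
blade front edge ahead of TCP: median 73.4  spread 0.2  row 103.5
apronL front edge ahead of TCP: median 73.2  spread 0.3  row 104.5
```

```bash
python3 -m crank '[[-0.2,-0.1,0,0,2],[-0.2,0,0,0,2],[-0.2,0,0,0,2],[-0.2,0,0,0,2],[0,0,0,0,2],[0,0,0,0,2],[0,0,0,0,2],[0,0,0,0,2],[0,0,0,0,2],[0,0,0,0,2]]'
python3 - <<'E'
from ga import *
rep("w39",36.2,np.array([617.2,4.3]),56)
s=read_state();im=cv2.imread("pics/w39_raw.png");cm=np.load("pics/w39.npy",allow_pickle=True).item()
X=np.array([.9983,-.0576]);N=np.array([.0576,.9983])
for l in(-12,12):
    print(l,[(x,int(im[int(round(r)),int(round(c))].sum())//3) for x in range(40,92) for c,r in w2p(cm,[np.r_[s['tool_pos'][:2]+x*X+l*N,s['tool_pos'][2]-32.2]])])
E
```

```text
time_s: 88.43
tool_pos: [535.4, 8.3, 59.3]
tcp_rot: [-0.0, 1.0, -0.029, 0.0]
contact_force: [-0.2, 0.1, 0.3]
grip_width: 24.2
grip_force: 49.5
k 1 ahead 17.0 left 110.6 size 74.6 26.5 ang 0.7 x range -20.4 54.4
k 1 ahead 62.3 left 0.2 size 39.4 23.1 ang 90.0 x range 50.7 73.8
k 1 ahead 69.0 left 98.8 size 23.0 39.3 ang 0.6 x range 57.4 80.5
k 1 ahead 79.2 left 0.3 size 39.2 5.4 ang 90.0 x range 76.5 81.9
k 5 ahead 17.0 left 110.6 size 74.6 26.5 ang 0.7 x range -20.4 54.4
k 5 ahead 62.3 left 0.2 size 39.4 23.1 ang 90.0 x range 50.7 73.8
k 5 ahead 69.0 left 98.8 size 23.0 39.3 ang 0.6 x range 57.4 80.5
k 5 ahead 79.2 left 0.3 size 39.2 5.4 ang 90.0 x range 76.5 81.9
[535.4   8.3  59.3] w 24.2 F 49.5 mouth ahead 81.8 left 0.7
apronR front edge ahead of TCP: median 81.8  spread 1.1  row 80.5
blade front edge ahead of TCP: median 80.3  spread 0.6  row 84.5
apronL front edge ahead of TCP: median 79.7  spread 0.3  row 86.5
-12 [(40, 110), (41, 110), (42, 110), (43, 112), (44, 112), (45, 113), (46, 105), (47, 96), (48, 80), (49, 80), (50, 105), (51, 147), (52, 146), (53, 147), (54, 148), (55
[... 274 characters left out ...]
0, 237), (81, 237), (82, 211), (83, 84), (84, 129), (85, 158), (86, 157), (87, 156), (88, 154), (89, 155), (90, 153), (91, 152)]
12 [(40, 112), (41, 114), (42, 114), (43, 115), (44, 110), (45, 112), (46, 107), (47, 98), (48, 85), (49, 97), (50, 127), (51, 145), (52, 147), (53, 148), (54, 149), (55, 148), (56, 245), (57, 235), (58, 246), (59, 246), (60, 247), (61, 247), (62, 247), (63, 247), (64, 248), (65, 247), (66, 247), (67, 247), (68, 247), (69, 247), (70, 247), (71, 247), (72, 248), (73, 247), (74, 193), (75, 121), (76, 122), (77, 227), (78, 247), (79, 240), (80, 240), (81, 239), (82, 214), (83, 97), (84, 132), (85, 163), (86, 161), (87, 159), (88, 157), (89, 157), (90, 158), (91, 155)]
```

```bash
python3 -m crank '[[0.22,-0.05,0,0,2],[0.22,0,0,0,2],[0.22,0,0,0,2],[0,0,0,0,2],[0,0,0,0,2],[0,0,0,0,2],[0,0,0,0,2],[0,0,0,0,2],[0,0,0,0,2],[0,0,0,0,2]]'|head -2
python3 - <<'E'
from ga import *
rep("w40",36.2,np.array([617.2,4.3]),56)
E
```

```text
time_s: 89.32
tool_pos: [542.0, 8.4, 59.3]
k 1 ahead 9.9 left 110.0 size 74.8 26.7 ang 0.9 x range -27.7 47.3
k 1 ahead 62.7 left 98.3 size 22.7 39.3 ang 0.6 x range 51.2 74.1
k 1 ahead 62.2 left 0.1 size 39.4 23.1 ang 90.0 x range 50.7 73.8
k 5 ahead 9.9 left 110.0 size 74.8 26.7 ang 0.9 x range -27.7 47.3
k 5 ahead 62.7 left 98.3 size 22.7 39.3 ang 0.6 x range 51.2 74.1
k 5 ahead 62.2 left 0.1 size 39.4 23.1 ang 90.0 x range 50.7 73.8
[542.    8.4  59.3] w 24.2 F 49.5 mouth ahead 75.3 left 0.2
apronR front edge ahead of TCP: median 75.3  spread 1.1  row 98.5
blade front edge ahead of TCP: median 73.8  spread 0.3  row 102.5
apronL front edge ahead of TCP: median 74.6  spread 0.2  row 100.5
```

```bash
python3 -m crank '[[0,0,0.08,0,2],[0,0,0.08,0,2],[0,0,0,0,2],[0,0,0,0,2],[0,0,0,0,2],[0,0,0,0,4.5],[0,0,0,0,4.5],[0,0,0,0,4.5],[0,0,0,0,4.5],[0,0,0,0,4.5]]'
python3 -m crank '[[0,0,0,0,4.5],[0,0,-2,0,5],[0,0,-3,0,5],[0,0,-3,0,5],[-1,-2.5,-3,0,5],[-1.5,-3,-1.5,0,5],[-1.3,-3,0,0,5],[0,-2,0,0,5],[0,0,0,0,5],[0,0,0,0,5]]'|head -3
python3 - <<'E'
from ga import *
snap("wrist","w41");im,cm=snap("wrist","w41");a=np.radians(-3.3);X=np.array([np.cos(a),np.sin(a)]);N=np.array([-X[1],X[0]]);print(cm['eye'])
for m,n in(((629.0,203.9),0),((623.2,104.1),1),((617.2,4.3),2)):
    m=np.array(m)
    for l in(-13,13):
        p=w2p(cm,[np.r_[m+l*N+x*X,24.] for x in range(-26,8)])
        print(n,l,round(p[26][1]),[int(im[int(round(r)),int(round(c))].sum())//3 for x,(c,r) in zip(range(-26,8),p)])
E
```

```text
time_s: 90.2
tool_pos: [542.0, 8.4, 57.6]
tcp_rot: [-0.0, 1.0, -0.029, -0.0]
contact_force: [0.4, 0.1, 0.2]
grip_width: 44.8
grip_force: 0.0
time_s: 91.03
tool_pos: [510.0, 116.3, 182.8]
tcp_rot: [-0.0, 1.0, -0.028, 0.0]
[582.80724221 110.95972737 300.40917791]
0 -13 55 [128, 191, 241, 241, 241, 241, 240, 241, 241, 241, 241, 241, 240, 240, 240, 240, 239, 239, 240, 239, 239, 239, 239, 237, 215, 85, 80, 71, 87, 94, 96, 87, 114, 185]
0 13 56 [161, 154, 134, 234, 234, 234, 234, 234, 233, 234, 233, 234, 234, 234, 234, 233, 232, 233, 233, 232, 232, 232, 223, 218, 184, 98, 73, 113, 88, 88, 88, 86, 141, 176]
1 -13 55 [151, 168, 242, 249, 249, 248, 248, 248, 248, 248, 248, 248, 248, 248, 247, 247, 247, 247, 247, 247, 247, 247, 244, 238, 218, 148, 105, 76, 81, 81, 81, 81, 77, 71]
1 13 55 [177, 219, 246, 249, 249, 249, 249, 249, 249, 249, 248, 248, 248, 248, 249, 248, 248, 248, 248, 248, 248, 247, 245, 240, 207, 117, 104, 103, 95, 80, 81, 80, 78, 68]
2 -13 56 [178, 135, 182, 221, 225, 224, 225, 223, 224, 223, 223, 223, 222, 222, 221, 222, 221, 222, 222, 221, 220, 220, 220, 220, 204, 112, 74, 65, 72, 71, 68, 78, 101, 107]
2 13 56 [203, 207, 232, 233, 232, 232, 232, 232, 232, 233, 233, 233, 233, 231, 231, 231, 231, 231, 231, 231, 231, 231, 231, 228, 196, 100, 82, 75, 85, 75, 76, 96, 118, 120]
```

All three lines sit level with the front edges. The tablet estimate is 57.5–58.5° tilt and about −0.9° swivel, so I'll make one small correction.

```bash
python3 -m crank '[[1,3.2,-0.7,0,4],[1.1,3.5,-0.7,0,4],[1.1,3.5,-0.7,0,4],[1.1,3.5,-0.7,0,4],[1.1,3.5,-0.7,0,4],[1.1,3.5,-0.7,0,4],[1.1,3.5,-0.7,0,4],[1.1,3.5,-0.7,0,4],[1.1,3.5,-0.7,0,4],[1.1,3.5,-0.7,0,4]]' 60|head -3
python3 -m crank '[[1,2,0,-6.8,4],[0,0,0,-6.9,4],[0,0,0,-6.9,4],[0,0,0,-6.9,4],[0,0,0,-6.9,4],[0,0,0,-6.9,4],[0,0,0,-6.9,4],[0,0,0,-6.9,4],[0,0,0,-6.9,4],[0,0,0,-6.9,4]]'|head -3
python3 -m crank '[[0,0,0,-6.9,4],[0,0,0,-6.9,4],[0,0,0,-6.5,4],[0,0,0,0,4],[0,0,0,0,4],[0,0,0,0,4],[0,0,0,0,4],[0,0,0,0,4],[0,0,0,0,4],[0,0,0,0,4]]'|head -3
python3 - <<'E'
from h import *
go(649.7,-257.2,142,86.1)
E
```

```text
time_s: 91.97
tool_pos: [598.3, -240.7, 252.7]
tcp_rot: [0.0, 1.0, -0.03, -0.0]
time_s: 92.8
tool_pos: [607.0, -259.4, 252.2]
tcp_rot: [-0.0, 0.839, 0.544, -0.0]
time_s: 93.63
tool_pos: [607.9, -257.7, 252.8]
tcp_rot: [0.0, 0.732, 0.681, 0.0]
now [ 607.9 -257.7  252.8] yaw 85.9 | turn -0.2 deg then shift tool x 0.33 y 4.16 z 11.08 cm | rows>=2.9; q [ 0.68  0.45 -0.51  1.62  0.24  1.14  0.04]
```

```bash
python3 -m crank '[[0.1,1.4,0,0,4],[0.1,1.4,2,0,4],[0.1,1.4,2.5,0,4],[0,0,2.5,0,4],[0,0,2,0,4],[0,0,1.3,0,4],[0,0,0.6,0,4],[0,0,0,0,4],[0,0,0,0,4],[0,0,0,0,4]]'|head -4
python3 -m crank '[[0,0,0,0,0.9],[0,0,0,0,0.9],[0,0,0,0,0.9],[0,0,0,0,0.9],[0,0,0,0,0.9],[0,0,0,0,0.9],[0,0,0,0,0.9],[0,0,0,0,0.9],[0,0,0,0,0.9],[0,0,0,0,0.9]]' 40
python3 -m crank '[[0,-0.09,-0.06,0,0.9],[0,-0.09,-0.06,0,0.9],[0,-0.09,-0.06,-0.3,0.9],[0,-0.09,-0.05,-0.3,0.9],[0,-0.09,-0.05,-0.3,0.9],[0,-0.09,-0.05,0,0.9],[0,0,0,0,0.9],[0,0,0,0,0.9],[0,0,0,0,0.9],[0,0,0,0,0.9]]'
```

```text
time_s: 94.47
tool_pos: [650.6, -258.0, 145.2]
tcp_rot: [0.001, 0.732, 0.681, 0.0]
contact_force: [0.1, 0.6, 0.3]
time_s: 95.3
tool_pos: [650.5, -257.7, 144.5]
tcp_rot: [0.001, 0.732, 0.682, 0.0]
contact_force: [0.4, -0.1, 6.4]
grip_width: 10.5
grip_force: 39.1
time_s: 96.13
tool_pos: [644.4, -257.4, 146.9]
tcp_rot: [-0.0, 0.726, 0.687, -0.0]
contact_force: [2.3, -1.2, -3.8]
grip_width: 10.1
grip_force: 39.2
```

```bash
python3 -m crank '[[0,0,0,0,0.9],[0,0,0,0,4],[0,0,0,0,4],[0,0,0,0,4],[0,0,0,0,4],[0,0,-2,0,4],[0,0,-3,0,4],[0,0,-3,0,4],[0,0,-3,0,4],[0,0,0,0,4]]'|head -5
python3 -m crank '[[-2.3,-2.8,-0.8,7,5],[-1.5,-2.8,-0.8,7,5],[-1.2,-3,-0.8,7,5],[-1,-3.2,-1,7,5],[0,-2.5,-1,7,5],[0,0,-1,7,5],[0,0,-1,7,5],[0,0,-1,7,5],[0,0,0,7,5],[0,0,0,7,5]]'|head -3
python3 -m crank '[[0,0,0,6.6,5],[0,0,0,6.5,5],[0,0,0,5,5],[0.4,2.6,0,0,5],[0.4,2.6,0,0,5],[0.4,2.4,0,0,5],[0.3,2.2,0,0,5],[0,0,0,0,5],[0,0,0,0,5],[0,0,0,0,5]]'|head -3
python3 - <<'E'
from h import *
import tab
snap("wrist","w50");snap("wrist","w50");snap("top","t50");snap("side","s50")
tab.TH=(60,58);tab.HS=(-3,);tab.run("w50");print(camera_model("wrist")["eye"])
E
```

```text
time_s: 96.97
tool_pos: [646.7, -257.7, 263.6]
tcp_rot: [0.003, 0.727, 0.687, 0.002]
contact_force: [0.8, -0.3, 0.5]
grip_width: 39.9
time_s: 97.8
tool_pos: [498.4, -274.4, 331.7]
tcp_rot: [0.0, 0.99, 0.143, 0.001]
time_s: 98.63
tool_pos: [511.2, -371.9, 330.8]
tcp_rot: [-0.0, 1.0, -0.011, -0.0]
h -3
n=-75 z=12 sg=1 yaw -2.96 dist-from-axis -76.7 inliers 41/60 res 0.28 row 125.1
n=-75 z=12 sg=-1 yaw -3.07 dist-from-axis -72.9 inliers 54/60 res 0.27 row 122.4
n=-53 z=44 sg=1 yaw -1.91 dist-from-axis -53.4 inliers 55/60 res 0.23 row 108.0
n=-53 z=44 sg=-1 yaw -1.95 dist-from-axis -49.8 inliers 45/60 res 0.25 row 105.1
n=13 z=140 sg=-1 yaw -2.08 dist-from-axis 12.6 inliers 60/60 res 0.25 row 35.6
n=16 z=138 sg=-1 yaw -2.08 dist-from-axis 13.0 inliers 60/60 res 0.25 row 35.6
[ 584.04247069 -373.47655963  449.1387351 ]
```

```bash
python3 -m crank '[[0,-3.5,0.5,2,5],[0,-3.9,1,0,5],[0,-3.9,1,0,5],[0,-3.9,1,0,5],[0,-3.9,1,0,5],[0,-3.9,1,0,5],[0,-3.9,1,0,5],[0,-3.9,1,0,5],[0,-3.9,1,0,5],[0,-3.9,1,0,5]]'|head -2
python3 -m crank '[[0,-3.7,1.3,0,5],[0,-3.5,1.3,0,5],[0,-2.5,1,0,5],[0,0,1,0,5],[0,0,0.7,0,5],[0,0,0,0,5],[0,0,0,0,5],[0,0,0,0,5],[0,0,0,0,5],[0,0,0,0,5]]'|head -2
python3 - <<'E'
from ga import *
snap("wrist","w51");im,cm=snap("wrist","w51");a=np.radians(-3.3);X=np.array([np.cos(a),np.sin(a)]);N=np.array([-X[1],X[0]]);print(cm['eye'],read_state()['tool_pos'])
for m,n in(((629.0,203.9),0),((623.2,104.1),1),((617.2,4.3),2)):
    m=np.array(m)
    for l in(-13,13):
        p=w2p(cm,[np.r_[m+l*N+x*X,24.] for x in range(-26,8)])
        print(n,l,round(p[26][1]),[int(im[int(round(r)),int(round(c))].sum())//3 for x,(c,r) in zip(range(-26,8),p)])
E
```

```text
time_s: 99.67
tool_pos: [531.5, 15.0, 236.1]
time_s: 100.5
tool_pos: [537.8, 109.0, 183.6]
[610.39022184 104.81701027 301.42963051] [537.7198756  109.27374729 183.43310185]
0 -13 90 [116, 174, 204, 233, 239, 240, 239, 239, 240, 239, 240, 239, 239, 239, 240, 239, 239, 239, 239, 239, 239, 238, 238, 237, 217, 116, 116, 121, 173, 190, 188, 188, 188, 188]
0 13 91 [131, 209, 232, 232, 232, 231, 232, 231, 232, 232, 232, 232, 233, 232, 231, 231, 230, 231, 232, 232, 232, 231, 225, 219, 170, 96, 108, 100, 172, 178, 178, 178, 177, 178]
1 -13 90 [124, 133, 155, 153, 155, 155, 156, 153, 154, 153, 213, 247, 247, 247, 247, 247, 247, 247, 247, 247, 247, 247, 244, 241, 208, 130, 101, 81, 135, 149, 149, 149, 147, 147]
1 13 90 [208, 224, 248, 248, 248, 248, 248, 248, 248, 248, 248, 248, 248, 248, 248, 248, 248, 248, 248, 248, 248, 248, 245, 243, 199, 122, 121, 96, 142, 153, 154, 153, 153, 151]
2 -13 91 [124, 200, 224, 225, 226, 226, 224, 224, 224, 223, 224, 223, 224, 223, 224, 223, 224, 223, 223, 224, 223, 224, 223, 223, 171, 107, 78, 71, 105, 114, 115, 113, 114, 114]
2 13 91 [203, 226, 233, 232, 233, 233, 233, 234, 233, 233, 233, 233, 234, 233, 232, 232, 232, 233, 232, 233, 233, 233, 233, 233, 222, 107, 83, 91, 127, 126, 124, 127, 125, 124]
```

All three gauges are in place and the robot is touching nothing, so I'm handing in.

```bash
python3 -c "
from plant import *
print(finish_job())"
```

```text
the job is handed in; nothing more can be done
None
```

The job is handed in at about 100 s: both slips are flat in the tray, each of the three gauges sits with its line about level with its volume's front edge, and the tablet measures about 1° off square and about 59° tilt; gauge 1 was dropped once and gauge 2 found knocked askew, and both were set right.

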